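Load the glassware carrier

ROBOT

A 7-joint arm with a two-finger parallel gripper is mounted at the origin on a cart in front of the work surface, level with it; the furniture and walls round the work are solid. World frame = base frame: x ahead of the robot, y to its left, z up, the work surface at z = 0. Lengths are in m, angles in rad, forces in N, time in s.
With the tool pointing down it reaches from about 0.4 to 0.85 m from the base axis. Payload 10.4 kg.
Tool frame: the origin (TCP) lies at the very end of the fingers, on their centre line; the grasp point (between the pads) lies manip.hold_point_z behind it (manip.hold_point_z is the distance from the TCP to the grasp point, in m); z points along the fingers, y is the direction in which the jaws open and shut (so a half turn about z gives the same grasp; the last joint's range is limited). The gripper opens to 85 mm and grips with 20 to 120 N. Pads are 22 mm wide; open, the fingers measure 114 mm over their backs; the gripper's body (76 mm by 85 mm) begins 54 mm behind the grasp point. The pads swing forward as they close: fully open they stand 13 mm farther back than shut.
Start: joints at [1.168, 0.332, -0.065, 1.46, 0.022, 1.35, -0.088], TCP at [0.232, -0.58, 0.231] pointing down, gripper open.
Joint ranges: [-2.6, 2.6], [-0.5, 2.12], [-1.47, 1.34], [0.16, 2.42], [-1.27, 4.41], [0.06, 2.06], [-2.6, 2.6]. Speed limits (rad/s): [2.22, 2.22, 2.79, 2.79, 3.14, 3.14, 3.14].

INTERFACE

Orientations are given as a unit quaternion [x, y, z, w].
In Python, from workcell import manip gives the robot as it stands.
- The arm moves only by the tool jog_arm, never from a script. Its arguments are lists of equal length, an entry for each row: "translation": the shift along the world's x, y, z in mm, a list of three; "turn": the turn about the world's z in degrees. In form: {"translation": [[x, y, z], ...], "turn": [turn, ...]}. A call has 1 to 12 rows; each row is the pose to reach, as a shift and turn from the pose measured when the call began; what a row does not reach only later rows make up. A row lasts 1/12 s, in which the tool goes at most 41.7 mm and 7.16 degrees, less where a joint would pass 70% of its speed; a pose out of reach is approached as far as the arm can. A call with a gripper value outside its range is refused whole. "grip" is the finger opening in mm, from 0 to 85.4, set as the call begins (left out, the last holds). The fingers move at their own pace and stop on an object; "grip_force" is the grip in N (left out, the last holds). Time passes only in rows, so rows that repeat a pose let the fingers close. It gives the time, the measured TCP pose, the force and the opening at its end, in the units of the state.
- manip.get_obs(): the state, without advancing time (a new reading comes with each control period).
- manip.camera(name): name is "scene" or "top" or "wrist"; returns a dict with "frame" (420x560x3 uint8, red, green, blue), "mtx" (3x3 intrinsics, pixels), "pose" (4x4, takes a point from camera to world coordinates). Camera axes: x right, y down, z forward; pixel columns grow to the right and rows downward; lengths in m; the calibration is good to about 2 mm. A picture is of the moment at which its call begins. There is no depth.
- manip.hand_in(): hands the job in, once; it reports no verdict.
Trained networks look in a picture, given as the dict that the camera call returned (one of the last four; its "shot" number tells which), for a name from the list of things; names that differ only in an ending like _2 or _b are one class to them, and where a whole thing is asked for, a point or a joint stands for the part that bears it (a point fixed in the world has none). Each returns a list of dicts, best first, with "confidence" (0 to 1); they miss things now and then, are a little off and sometimes report something else, mostly with a low value. They report only what shows in the picture. A call takes as long as a camera call. They do not tell look-alikes from the thing itself.
- manip.outline_of(picture, label): "mask" (420x560 bool, what is visible of it) and "extent" ([left, top, right, bottom] in pixels, round what is visible of it).
- manip.pinpoint(picture, label): "at" ([column, row] in pixels: a listed point, or the origin of a listed thing).
The state is a dict: "clock": time; "joint_pos": joint angles; "joint_velocities": joint speeds; "tau": joint torques, N m; "position": TCP position; "ee_rot": TCP orientation; "ft_force": force on the tool from outside, world axes, zero at the start; "torque": the same for the moment, N m; "grip_width": opening from 0.0 (shut) to 1.0 (fully open).
Only numpy, scipy, OpenCV 4.12 (cv2) and the standard library are available. Lean on these libraries where they do the work, as an engineer would, in place of code of your own. Each camera call takes 0.05 s, during which the arm holds its last target. There are 200 camera calls.

TASK

Load the grey carrier so that it can be carried to the next bench: stand every flask from the drying rest upright in a cork ring of its own, and pack the orange-capped bottle, the jar, the measuring cylinder and the small beaker, as many of them as are out, upright in one row in the carrier's open bay, each standing flat on the bay's floor. Set the flasks down gently, without dropping or tipping one over, and leave everything else on the bench where it is.

Things in the scene. Friction and masses are not known exactly. Their poses are not given: they have to be found in the camera images.
- flask_1_mid (a point): Amber glass flask, white stopper, 116 mm tall: a ball 60 mm in diameter (0 to 60 mm up its axis), a straight round neck 22 mm in diameter (62 to 101 mm; grasp it here), lip and stopper 26 mm (101 to 116 mm). This point lies on the axis 58 mm from the ball's lowest point, 28 mm from the ball's centre; z runs along the neck to the stopper. May be absent.
- flask_1: The flask of flask_1_mid; origin at the ball's lowest point, z along the neck. 85 g; it cannot stand by itself on the bench. At the start it sits in a hole of the drying rest, its neck leaning back 0.44 rad from vertical, away from the robot (to the rest's +x). All flasks are alike.
- flask_2_mid (a point): Amber glass flask, white stopper, 116 mm tall: a ball 60 mm in diameter (0 to 60 mm up its axis), a straight round neck 22 mm in diameter (62 to 101 mm; grasp it here), lip and stopper 26 mm (101 to 116 mm). This point lies on the axis 58 mm from the ball's lowest point, 28 mm from the ball's centre; z runs along the neck to the stopper. May be absent.
- flask_2: The flask of flask_2_mid; origin at the ball's lowest point, z along the neck. 85 g; it cannot stand by itself on the bench. At the start it sits in a hole of the drying rest, its neck leaning back 0.44 rad from vertical, away from the robot (to the rest's +x). All flasks are alike.
- flask_3_mid (a point): Amber glass flask, white stopper, 116 mm tall: a ball 60 mm in diameter (0 to 60 mm up its axis), a straight round neck 22 mm in diameter (62 to 101 mm; grasp it here), lip and stopper 26 mm (101 to 116 mm). This point lies on the axis 58 mm from the ball's lowest point, 28 mm from the ball's centre; z runs along the neck to the stopper. May be absent.
- flask_3: The flask of flask_3_mid; origin at the ball's lowest point, z along the neck. 85 g; it cannot stand by itself on the bench. At the start it sits in a hole of the drying rest, its neck leaning back 0.44 rad from vertical, away from the robot (to the rest's +x). All flasks are alike.
- rest: Steel drying rest, fixed, 82 x 238 mm: a shelf, top 18 mm above the bench, with 45 mm holes at y = -76, 0, +76 mm, and 29 mm behind them (+x) a rubber-sleeved rail along y, its top 63 mm above the bench, on which the necks lean. Origin on the bench under the middle hole; x points away from the robot.
- ring_1 (a point): Cork ring 1 of 3, fixed in the carrier: outer diameter 70 mm, opening 46 mm, 22 mm high. This point: centre of its top face, z up. An upright seated flask has its ball's lowest point 11 mm below this point and its own centre point 47 mm above it. Rings stand 78 mm apart along the carrier's x. Any flask fits any ring.
- ring_2 (a point): Cork ring 2 of 3, fixed in the carrier: outer diameter 70 mm, opening 46 mm, 22 mm high. This point: centre of its top face, z up. An upright seated flask has its ball's lowest point 11 mm below this point and its own centre point 47 mm above it. Rings stand 78 mm apart along the carrier's x. Any flask fits any ring.
- ring_3 (a point): Cork ring 3 of 3, fixed in the carrier: outer diameter 70 mm, opening 46 mm, 22 mm high. This point: centre of its top face, z up. An upright seated flask has its ball's lowest point 11 mm below this point and its own centre point 47 mm above it. Rings stand 78 mm apart along the carrier's x. Any flask fits any ring.
- bay (a point): Open bay of the carrier: this point is the centre of its floor, 5 mm above the bench; z up. Inside 240 mm long along x (away from the robot), 72 mm wide along y; walls 29 mm high. The ring row runs parallel, 86 mm towards -y, beyond a 12 mm partition. All four bay items fit only in a row with small gaps: 11 mm to spare in all with the cylinder's foot turned 57 mm along the row.
- bottle_mid (a point): Whitish translucent bottle with an orange-red screw cap and a label band: body 64 mm in diameter, 180 mm tall; cap 33 mm in diameter, its sides from 167 to 180 mm up. This point is on its axis half-way up (90 mm); z up. 0.3 to 0.6 kg. Goes in the bay. May be absent.
- jar_mid (a point): White plastic jar with a black ribbed screw lid and a paper band: body 56 mm in diameter, 76 mm tall; lid 53 mm in diameter, its sides from 58 to 76 mm up. This point is on its axis half-way up (38 mm); z up. 0.14 to 0.28 kg, heavy at the bottom. Goes in the bay.
- meas_cylinder_mid (a point): Clear measuring cylinder: tube of 34 mm diameter on a six-sided foot 9 mm thick, 210 mm tall. The foot is 57 mm across flats and 66 mm across corners; two flats face this point's +x and -x, two corners its y axis (repeats every 60 degrees). This point is on the axis half-way up (105 mm); z up. About 0.11 kg. Goes in the bay. May be absent.
- beaker_small_mid (a point): Small clear beaker: 52 mm in diameter, 61 mm tall, open at the top. It can be grasped across its outside. This point is on its axis half-way up (30 mm); z up. About 70 g. Goes in the bay. May be absent.
- dish_a: Bystander: petri dish, 61 mm in diameter, 15 mm tall, near the front edge; stays where it is. Origin under its centre.
- ballpen: Bystander: red pen, 145 mm long, at the front right; stays where it is. Origin under its centre.
- tweezers: Bystander: steel forceps, 138 mm long, at the front left; stays where it is. Origin under its centre.
- carrier: The grey plastic carrier with the bay and the rings, 248 x 168 mm, walls 34 mm high, fixed. Origin on the bench under its centre; x away from the robot along the bay.
Mind the look-alikes: they are no part of the job. Leave any blue or green look-alike of the part that bears jar_mid alone. What is shaped like the part that bears meas_cylinder_mid but purple is not meant.

How it is judged:
By the outcome, as a careful person would: the job done as asked, in the order asked, and still so for the second after the job is handed in, with the robot touching nothing.
Of flask_1, flask_2, flask_3 only 2 to 3 are there at a start; the rules pass over those that are not, and their reading is None.
Of bottle, meas_cylinder, beaker_small only 2 to 3 are there at a start; the rules pass over those that are not, and their reading is None.
At some moment in a run one of jar may be knocked a few centimetres aside while the robot is not near it.
It also fails if it takes over 210 s, if anything falls off the work surface, if the arm or the gripper's body presses on something with over 40 N, if the wrist force passes 120 N, or if a joint passes its speed limit or range.

## Working session

There is one attempt and no reset: what is moved stays moved. The work goes in short steps, Python scripts to look and compute and a tool call to move; the robot and the scene stay as the last step left them, time stands still between calls to the robot, and variables do not carry over. Pictures are saved under pics/ and viewed, about 12 in all and at most 16, crops included, and the job is handed in when it is done.

Besides the shell and the picture viewer there is one more tool, called after ">>>" by a JSON object that holds its "name" and its "arguments", one argument or row to a line. jog_arm: Moves the arm, as the interface text tells. Its arguments: {"type":"object","properties":{"translation":{"type":"array"},"turn":{"type":"array"},"grip":{"type":"number"},"grip_force":{"type":"number"}},"required":["translation","turn"]}

```bash
mkdir -p pics; ls; cat > h.py <<'E'
import numpy as np, cv2
from workcell import manip
def save(p,name,crop=None,scale=1):
    f=p["frame"][:,:,::-1]
    if crop: l,t,r,b=crop; f=f[t:b,l:r]
    cv2.imwrite("pics/"+name,cv2.resize(f,None,fx=scale,fy=scale,interpolation=cv2.INTER_CUBIC))
def ray(p,uv):
    K,T=np.array(p["mtx"]),np.array(p["pose"])
    d=T[:3,:3]@np.linalg.solve(K,[uv[0],uv[1],1.]); return T[:3,3],d
def atz(p,uv,z):
    o,d=ray(p,uv); return o+d*(z-o[2])/d[2]
def proj(p,X):
    K,T=np.array(p["mtx"]),np.array(p["pose"])
    c=T[:3,:3].T@(np.array(X)-T[:3,3]); q=K@c; return q[:2]/q[2]
def tri(obs):
    A=np.zeros((3,3));b=np.zeros(3)
    for p,uv in obs:
        o,d=ray(p,uv);d=d/np.linalg.norm(d);M=np.eye(3)-np.outer(d,d);A+=M;b+=M@o
    return np.linalg.solve(A,b)
E
python3 - <<'E'
from h import *
o=manip.get_obs(); print(o, manip.hold_point_z)
S=manip.camera("scene");T=manip.camera("top")
save(S,"s0.png",scale=1.4);save(T,"t0.png",scale=1.4)
H={"flask_1_mid":.06,"ring_1":.027,"bay":.005,"bottle_mid":.09,"jar_mid":.038,"meas_cylinder_mid":.105,"beaker_small_mid":.03,"rest":0,"carrier":0}
for n,z in H.items():
  for nm,p in(("S",S),("T",T)):
    for r in manip.pinpoint(p,n):
      print(n,nm,np.round(r["at"],1),round(r["confidence"],2),np.round(atz(p,r["at"],z),3))
E
```

```text
pics
{'clock': 0.0, 'joint_pos': array([ 1.16841415,  0.33290272, -0.06470707,  1.46095215,  0.02159129,
        1.34988758, -0.0884817 ]), 'joint_velocities': array([ 0.00016726,  0.00099   , -0.00048601,  0.00122633,  0.00089759,
       -0.00197486,  0.0019057 ]), 'tau': array([ 4.00948693e-04, -6.25449944e+01,  4.93327354e-02, -3.91599977e+01,
        1.61501410e-02,  1.00463151e-02,  3.01069838e-05]), 'position': array([ 0.23156036, -0.5801143 ,  0.23049151]), 'ee_rot': array([ 9.82020359e-01,  1.88773636e-01, -1.64682610e-04, -7.08423668e-04]), 'ft_force': array([ 0.54840181, -0.04086693, -0.23088412]), 'torque': array([-0.02818103,  0.02017567,  0.01338722]), 'grip_width': 0.9977367528566526} 0.0187
ring_1 S [279.7 212.7] 0.88 [0.661 0.115 0.027]
ring_1 S [271.7 219.6] 0.78 [0.588 0.11  0.027]
ring_1 S [259.8 230.1] 0.74 [0.488 0.103 0.027]
ring_1 T [266.6 209.3] 0.9 [0.566 0.116 0.027]
ring_1 T [270.6 187.3] 0.86 [0.651 0.102 0.027]
ring_1 T [267.1 225.8] 0.8 [0.503 0.113 0.027]
bay S [254.5 221.8] 0.64 [0.58  0.183 0.005]
bay T [248.7 203. ] 0.59 [0.591 0.187 0.005]
bottle_mi
[... 611 characters left out ...]
 251.8] 0.81 [0.399 0.657 0.105]
meas_cylinder_mid T [187.8 251.2] 0.57 [0.405 0.396 0.105]
beaker_small_mid S [250.  237.9] 0.68 [0.414 0.097 0.03 ]
beaker_small_mid T [272.9 247.5] 0.44 [0.42 0.09 0.03]
beaker_small_mid T [166.3 248.5] 0.16 [0.411 0.494 0.03 ]
rest S [355.3 281.1] 0.71 [ 0.376 -0.298  0.   ]
rest S [263.3 231.5] 0.51 [0.531 0.114 0.   ]
rest S [360.2 259.5] 0.3 [ 0.505 -0.27   0.   ]
rest T [373.6 259.2] 0.97 [ 0.38  -0.303  0.   ]
rest T [257.9 206.3] 0.18 [0.579 0.151 0.   ]
carrier S [358.4 282.9] 0.3 [ 0.371 -0.309  0.   ]
carrier T [355.  260.7] 0.69 [ 0.373 -0.231  0.   ]
carrier T [257.8 205.7] 0.6 [0.582 0.152 0.   ]
carrier T [190.  250.1] 0.31 [0.405 0.41  0.   ]
```

View pics/s0.png

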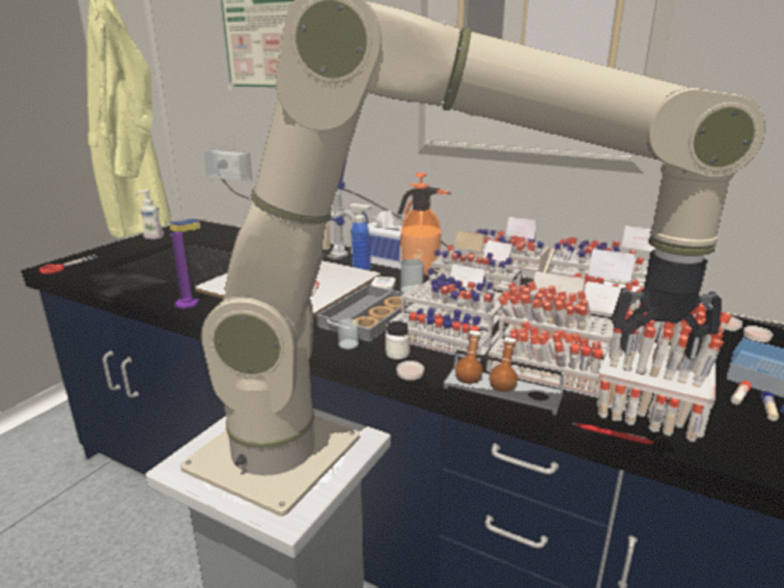

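View pics/t0.png

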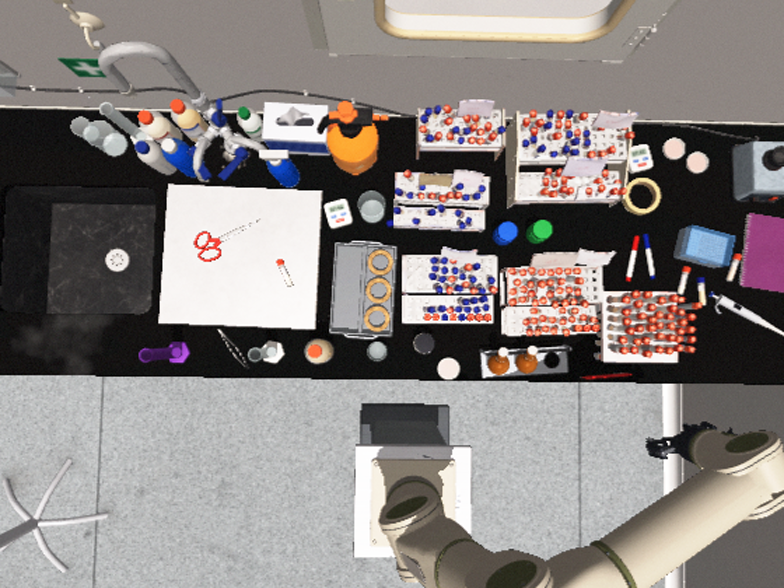

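The images show two amber flasks in the rest (top 500,362 and 526,360), a clear cylinder (foot 276,351), the bottle (319,350), the small beaker (377,351) and the jar with the black lid (424,343). All positions are in viewed pixels.

Look-alikes to avoid:
- **Cylinder:** the purple one at (180,351).
- **Jar:** the blue one at (506,233) and the green one at (540,231).
- **Beaker:** a larger beaker at (372,206).

Next I'll take a close wrist view of the flasks.

>>> {"name": "jog_arm", "arguments": {
  "translation": [
    [0, 0, 40],
    [0, 0, 80],
    [0, 20, 120],
    [20, 55, 150],
    [40, 90, 170],
    [60, 130, 170],
    [75, 165, 170],
    [90, 200, 170],
    [105, 235, 170],
    [118, 270, 170],
    [118, 290, 170],
    [118, 290, 170]
  ],
  "turn": [0, 0, -5, -10, -15, -20, -22, -22, -22, -22, -22, -22]
}}

```text
clock: 2.0
position: [0.3515, -0.2856, 0.4024]
ee_rot: [1.0, 0.002, 0.001, 0.001]
ft_force: [0.0, 0.9, 0.9]
grip_width: 1.001
```

```bash
python3 - <<'E'
from h import *
o=manip.get_obs(); print(o["clock"],o["position"],o["ee_rot"])
W=manip.camera("wrist"); print(np.round(W["pose"],3)); save(W,"w1.png",scale=1.3)
for n,z in {"flask_1_mid":.06,"rest":0,"jar_mid":.038}.items():
    for r in manip.pinpoint(W,n): print(n,np.round(r["at"],1),round(r["confidence"],2),np.round(atz(W,r["at"],z),3))
E
```

```text
2.0 [ 0.35150558 -0.28560015  0.40243076] [9.99998353e-01 1.56349377e-03 7.56073310e-04 5.27559018e-04]
[[ 0.002 -0.959 -0.283  0.423]
 [-1.    -0.002  0.    -0.286]
 [-0.001  0.283 -0.959  0.545]
 [ 0.     0.     0.     1.   ]]
rest [282.6 137.7] 0.83 [ 0.386 -0.3    0.   ]
jar_mid [116.9 109.8] 0.9 [ 0.433 -0.026  0.038]
```

View pics/w1.png

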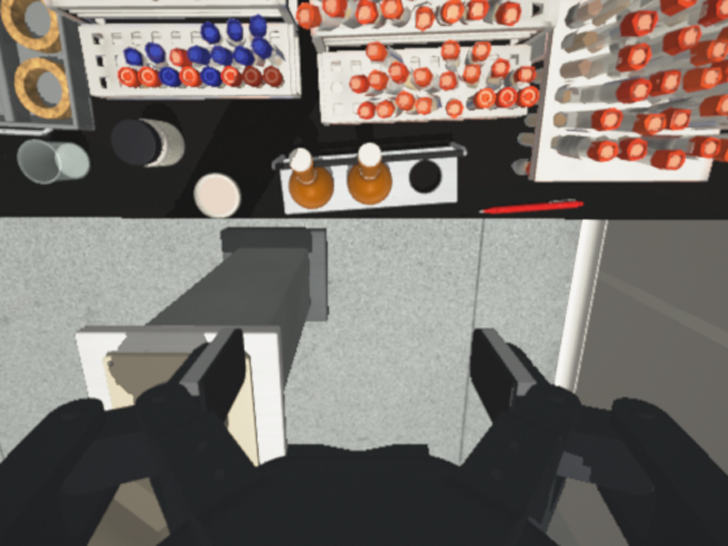

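The wrist view shows flasks with ball centres near (311,187) and (370,182) viewed, an empty right hole at (426,177), and the black-lidded jar at (140,142). There is no look-alike for the flasks. Next I'll measure the rest from the balls, the hole and the stoppers.

```bash
cat >> h.py <<'E'
def amber(p):
    f=p["frame"].astype(int); R,G,B=f[...,0],f[...,1],f[...,2]
    return ((R>90)&(R-G>35)&(G-B>20)).astype(np.uint8)
E
python3 - <<'E'
from h import *
W=manip.camera("wrist"); print(W["mtx"][0][0])
for n in ("flask_1",):
    for r in manip.outline_of(W,n): print(n,r["extent"],r["confidence"],r["mask"].sum())
    for r in manip.pinpoint(W,n)+manip.pinpoint(W,n+"_mid"): print(r)
m=cv2.morphologyEx(amber(W),cv2.MORPH_OPEN,np.ones((3,3)))
k,l,s,c=cv2.connectedComponentsWithStats(m)
for i in range(1,k):
    if s[i,4]>150: 
        print(s[i],c[i],atz(W,c[i],.0378))
        ct=max(cv2.findContours((l==i).astype(np.uint8),0,2)[0],key=cv2.contourArea); print(cv2.minEnclosingCircle(ct))
        ys,xs=np.where(l==i); 
        low=s[i,1]+s[i,3]
save(W,"w1c.png",(205,90,380,175),4)
E
```

```text
294.1659738448737
flask_1 [217.2, 110.9, 253.6, 160.1] 0.71 1207
flask_1 [264.0, 109.5, 295.1, 157.0] 0.67 1195
{'at': [280.7, 146.4], 'confidence': 0.79}
[  0   0  40  39 466] [19.60729614 24.8304721 ] [0.55655606 0.09567917 0.0378    ]
((17.52941131591797, 16.52941131591797), 24.093704223632812)
[221   0  19  19 288] [230.11805556   9.0625    ] [ 0.57503044 -0.22575123  0.0378    ]
((230.92857360839844, 8.5), 10.363397598266602)
[268   0  16  15 200] [275.11   6.79] [ 0.57748171 -0.29325584  0.0378    ]
((275.4166564941406, 6.583333492279053), 8.63224983215332)
[286   0  18  11 172] [294.66860465   4.53488372] [ 0.58019131 -0.3224924   0.0378    ]
((294.3292541503906, 3.9146342277526855), 9.203431129455566)
[334   0  18  14 203] [341.97044335   5.73891626] [ 0.57808449 -0.39322039  0.0378    ]
((342.6071472167969, 5.214285850524902), 9.046814918518066)
[381   0  13  16 177] [387.01129944   6.85875706] [ 0.57610994 -0.46067016  0.0378    ]
((387.0, 6.5), 8.846003532409668)
[314   2  14  18 205] [319.95121951  10.24878049] [ 0.57244603 -0.36052315  0.0378    ]
((320.0, 10.5), 9.01397
[... 3251 characters left out ...]
311035)
[479 103  12  16 153] [484.33986928 110.2875817 ] [ 0.42722317 -0.63497232  0.0378    ]
((485.0, 110.5), 8.500100135803223)
[455 104  16  17 192] [462.04166667 112.03125   ] [ 0.42475368 -0.59895247  0.0378    ]
((462.5, 112.5), 8.746527671813965)
[509 111  15  15 167] [515.4251497  117.98802395] [ 0.41471726 -0.68856569  0.0378    ]
((514.6383056640625, 117.61701965332031), 8.516714096069336)
[264 123  34  33 863] [280.58516802 138.97798378] [ 0.38353195 -0.30113089  0.0378    ]
((280.4958801269531, 138.1995849609375), 17.086833953857422)
[219 127  34  32 855] [235.4245614 142.6994152] [ 0.37790743 -0.22477047  0.0378    ]
((234.84483337402344, 141.8103485107422), 17.44927215576172)
```

View pics/w1c.png

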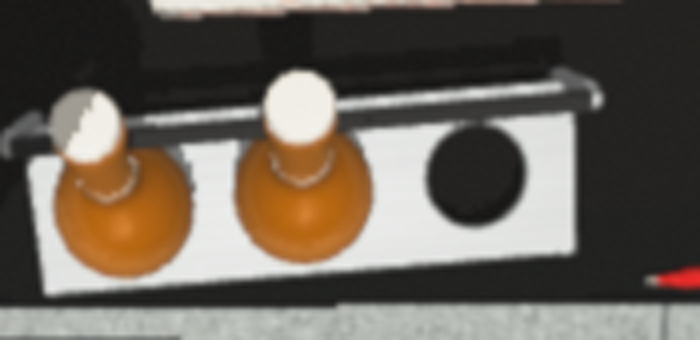

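Flasks A (left) and B (middle) are in the rest and the right hole is empty. I'll grasp B with the jaws along the rest's y axis, approaching from above and checking first.

>>> {"name": "jog_arm", "arguments": {
  "translation": [
    [10, -3, -40],
    [20, -7, -80],
    [32, -10, -120],
    [42, -12, -160],
    [50, -14, -195],
    [55, -14, -222],
    [55, -14, -222],
    [55, -14, -222]
  ],
  "turn": [1, 2, 3, 4, 4, 4, 4, 4],
  "grip": 52,
  "grip_force": 25
}}

```text
clock: 3.07
position: [0.4038, -0.3052, 0.1785]
ee_rot: [0.999, 0.032, -0.001, -0.001]
ft_force: [-0.8, -0.8, 0.9]
grip_width: 0.606
```

```bash
python3 - <<'E'
from h import *
W=manip.camera("wrist");o=manip.get_obs(); print(o["position"],o["ee_rot"])
# markers: predicted ball centre, grasp pt, stopper for both flasks; grasp point of tool
f=W["frame"].copy()
yaw=.0735; ux=np.array([np.cos(yaw),np.sin(yaw)])
for c in ((.3785,-.2255),(.3842,-.3015)):
    for s in (0,.053,.086):
        X=[*(np.array(c)+ux*s*.426),.0378+s*.905]; q=proj(W,X); print(c,s,q)
        cv2.circle(f,tuple(int(v) for v in q),2,(0,255,0),-1)
q=proj(W,[o["position"][0],o["position"][1],.0858]);cv2.circle(f,tuple(int(v) for v in q),3,(0,0,255),1);print(q)
save(dict(frame=f),"w2.png",scale=1.3)
E
```

```text
[ 0.40452436 -0.30583369  0.18024214] [ 9.99494142e-01  3.18032394e-02  5.65633388e-06 -1.17676655e-04]
(0.3785, -0.2255) 0 [195.01855205 210.51495628]
(0.3785, -0.2255) 0.053 [177.41810261 202.70173867]
(0.3785, -0.2255) 0.086 [162.07683885 195.89142212]
(0.3842, -0.3015) 0 [270.29372027 209.72091289]
(0.3842, -0.3015) 0.053 [268.77347509 201.7190916 ]
(0.3842, -0.3015) 0.086 [267.44733141 194.73892496]
[275.7931656  204.68451682]
```

View pics/w2.png

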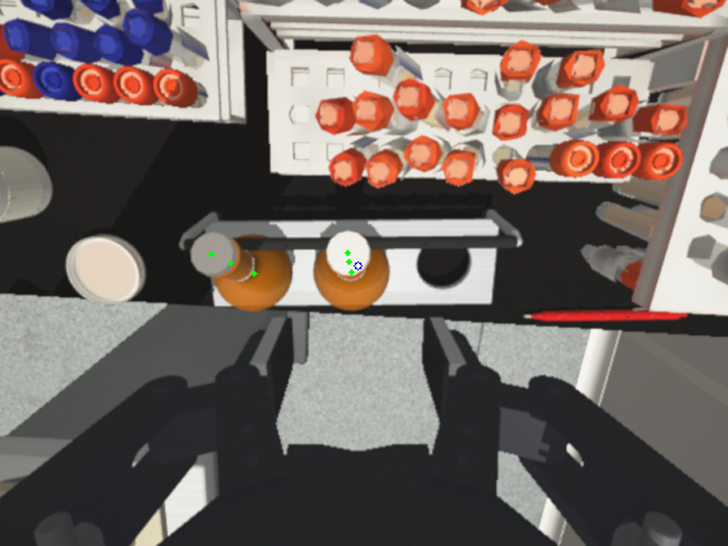

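Predicted marks land on the stopper at (349,252) and the ball, so the fit is good to about 1 mm. I'll descend and grip.

>>> {"name": "jog_arm", "arguments": {
  "translation": [
    [2, 6, -10],
    [2, 6, -35],
    [2, 6, -60],
    [2, 6, -85],
    [2, 6, -103],
    [2, 6, -113],
    [2, 6, -113],
    [2, 6, -113]
  ],
  "turn": [0, 0, 0.5, 0.5, 0.5, 0.5, 0.5, 0.5]
}}

```text
clock: 3.78
position: [0.4072, -0.3002, 0.0684]
ee_rot: [0.999, 0.036, 0.001, 0.0]
ft_force: [0.6, 0.0, -0.2]
grip_width: 0.609
```

>>> {"name": "jog_arm", "arguments": {
  "translation": [
    [0, 0, 0],
    [0, 0, 0],
    [0, 0, 0],
    [0, 0, 0],
    [0, 0, 0],
    [0, 0, 0],
    [0, 0, 0],
    [0, 0, 0]
  ],
  "turn": [0, 0, 0, 0, 0, 0, 0, 0],
  "grip": 10,
  "grip_force": 20
}}

```text
clock: 4.45
position: [0.4083, -0.3007, 0.0696]
ee_rot: [0.999, 0.036, 0.002, 0.001]
ft_force: [1.3, -0.4, 6.4]
grip_width: 0.282
```

>>> {"name": "jog_arm", "arguments": {
  "translation": [
    [0, 0, 0],
    [0, 0, 0],
    [0, 0, 0],
    [0, 0, 0]
  ],
  "turn": [0, 0, 0, 0]
}}

```text
clock: 4.78
position: [0.4084, -0.3007, 0.0697]
ee_rot: [0.999, 0.036, 0.002, 0.001]
ft_force: [-0.3, 0.8, 3.6]
grip_width: 0.285
```

```bash
python3 - <<'E'
from h import *
W=manip.camera("wrist");o=manip.get_obs(); print(o["position"],o["ee_rot"],o["ft_force"],o["torque"],o["grip_width"])
save(W,"w3.png",(120,130,440,370),2)
E
```

```text
[ 0.40843223 -0.30071568  0.06972544] [0.99934295 0.03617793 0.00186863 0.00115235] [-0.28719026  0.51101732  3.07573162] [ 0.00575015 -0.1054814  -0.01282743] 0.29021792333764546
```

View pics/w3.png

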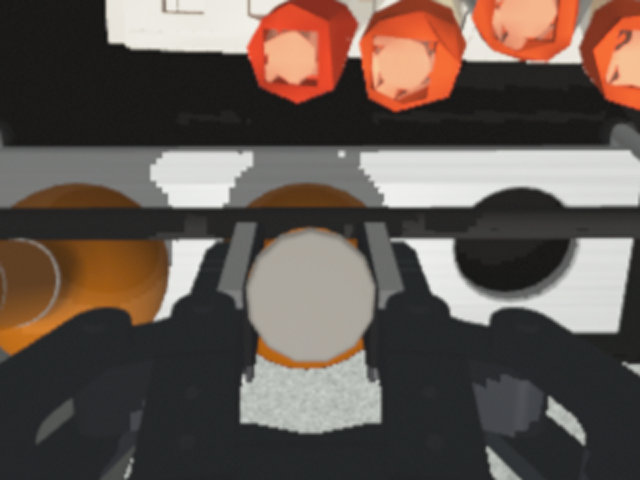

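The pads caught the lip: the opening reads 24.8 mm, not 22. I'll open, shift toward the ball and slightly lower, then re-grip on the neck.

>>> {"name": "jog_arm", "arguments": {
  "translation": [
    [0, 0, 0],
    [0, 0, 0],
    [0, 0, 0],
    [-3, 0, -1],
    [-6, 0, -2.5],
    [-6, 0, -2.5],
    [-6, 0, -2.5]
  ],
  "turn": [0, 0, 0, 0, 0, 0, 0],
  "grip": 45
}}

```text
clock: 5.42
position: [0.402, -0.3008, 0.0671]
ee_rot: [0.999, 0.036, 0.002, 0.001]
ft_force: [-0.6, 0.4, 0.4]
grip_width: 0.527
```

>>> {"name": "jog_arm", "arguments": {
  "translation": [
    [0, 0, 0],
    [0, 0, 0],
    [0, 0, 0],
    [0, 0, 0],
    [0, 0, 0],
    [0, 0, 0],
    [0, 0, 0]
  ],
  "turn": [0, 0, 0, 0, 0, 0, 0],
  "grip": 8
}}

```text
clock: 6.0
position: [0.402, -0.3006, 0.067]
ee_rot: [0.999, 0.036, 0.002, 0.001]
ft_force: [-0.2, 1.2, 1.5]
grip_width: 0.249
```

The opening is now 21.3 mm, so the grip is on the neck. I'll pivot the flask upright about its ball while it sits in the hole, then look.

>>> {"name": "jog_arm", "arguments": {
  "translation": [
    [-2, 0, 0.5],
    [-4, -0.3, 1.2],
    [-7.5, -0.5, 2.2],
    [-11.5, -0.8, 3.2],
    [-15.5, -1.1, 3.8],
    [-19, -1.4, 4.1],
    [-21.5, -1.6, 4.2],
    [-21.5, -1.6, 4.2],
    [-21.5, -1.6, 4.2]
  ],
  "turn": [0, 0, 0, 0, 0, 0, 0, 0, 0]
}}

```text
clock: 6.75
position: [0.383, -0.3021, 0.0729]
ee_rot: [0.999, 0.036, 0.004, 0.002]
ft_force: [6.6, 5.0, 8.8]
grip_width: 0.25
```

```bash
python3 - <<'E'
from h import *
W=manip.camera("wrist");S=manip.camera("scene");o=manip.get_obs(); print(o["position"],o["ft_force"],o["torque"],o["grip_width"])
a=cv2.resize(W["frame"][130:370,120:440],(480,360)); b=cv2.resize(S["frame"][225:305,305:412],(480,360),interpolation=2)
cv2.imwrite("pics/w4.png",np.vstack([a,b])[:,:,::-1][:600] if 0 else cv2.resize(np.hstack([a,b]),(800,300))[:,:,::-1])
E
```

```text
[ 0.38299765 -0.30207785  0.07282694] [5.60221479 5.18848966 7.89687939] [ 1.17586354 -1.57305155 -0.07221127] 0.24978384397459233
```

View pics/w4.png

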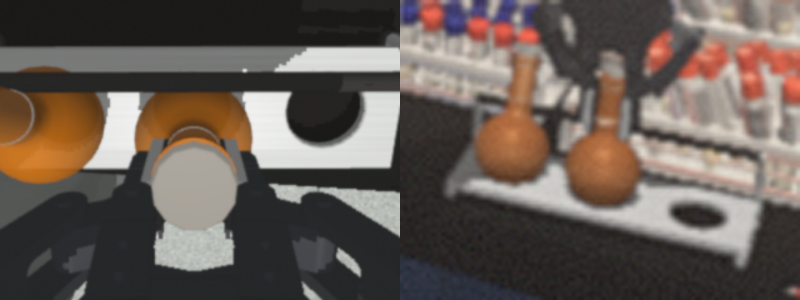

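```bash
python3 - <<'E'
from h import *
W=manip.camera("wrist")
for th in (-.1,0,.1,.2):
    s=.086;print(th,proj(W,[.3842+s*np.sin(th),-.3015,.0378+s*np.cos(th)]))
f=W["frame"]; g=(f.min(2)>120)&(f.max(2)-f.min(2)<25); m=np.zeros_like(g,np.uint8);m[230:330,230:320]=g[230:330,230:320]
k,l,s,c=cv2.connectedComponentsWithStats(m)
for i in range(1,k):
    if s[i,4]>100: print(s[i],c[i])
E
```

```text
-0.1 [271.40372677 335.63037147]
0 [272.99636189 316.88154836]
0.1 [274.67041123 295.73647989]
0.2 [276.37321252 272.78371327]
[ 240  244   71   86 4808] [274.95257903 288.20070715]
```

The flask appears only partly turned, and the ball shifted in its hole. I'll estimate the tilt and ball position from the outline, and check the room to the rack for a jaws-along-x squaring grip.

```bash
python3 - <<'E'
from h import *
from scipy.optimize import least_squares
W=manip.camera("wrist")
m=amber(W); m[:200]*=1
ys,xs=np.where(m[195:290,220:335]); print(xs.min()+220,xs.max()+220,ys.min()+195)
def sil(C,r=.03):  # silhouette bbox of a sphere
    T=np.array(W["pose"]);d=C-T[:3,3];n=np.linalg.norm(d);u=d/n
    a=np.cross(u,[0,0,1.]);a/=np.linalg.norm(a);b=np.cross(u,a)
    c=C-u*r*r/n;R=r*np.sqrt(1-r*r/n/n);t=np.linspace(0,6.28,200)
    P=np.array([proj(W,c+R*(np.cos(q)*a+np.sin(q)*b)) for q in t]);return P[:,0].min(),P[:,0].max(),P[:,1].min()
print("A pred",sil(np.array([.3785,-.2255,.0378])),"B pred at rest",sil(np.array([.3842,-.3015,.0378])))
obs=np.array([xs.min()+220,xs.max()+220,ys.min()+195.])
r=least_squares(lambda c:np.array(sil(c))-obs,[.38,-.3015,.04]);print("ball B",r.x,r.fun)
C=r.x
for th in (-.05,0,.1,.2,.3): print(th,proj(W,C+.086*np.array([np.sin(th),0,np.cos(th)])))
save(W,"w5.png",(180,150,380,350),3)
E
```

```text
228 320 205
A pred (np.float64(101.75916015367612), np.float64(203.38765710576922), np.float64(184.4516593872082)) B pred at rest (np.float64(226.52549854858157), np.float64(320.50727557178396), np.float64(184.02652270247813))
ball B [ 0.37015048 -0.30280281  0.03770565] [ 5.68434189e-14  5.68434189e-14 -5.68434189e-14]
-0.05 [273.04788622 357.50080517]
0 [273.83851765 348.50233553]
0.1 [275.46702514 328.69340309]
0.2 [277.11575087 306.92425633]
0.3 [278.72983044 283.86725814]
```

View pics/w5.png

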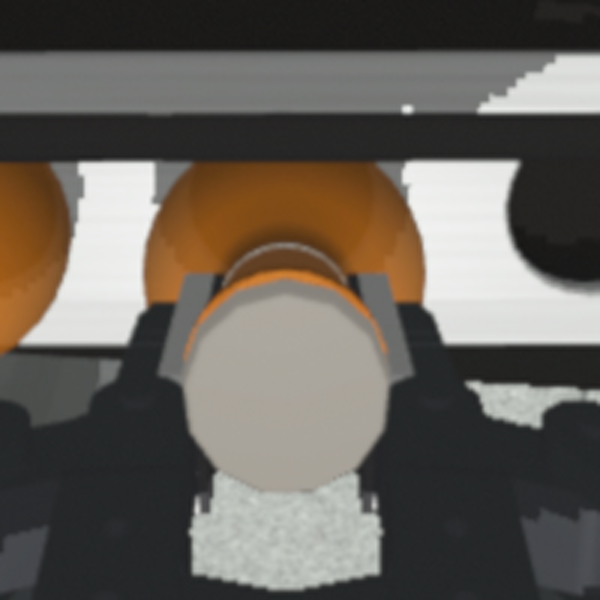

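The flask is tilted about 0.2 rad and the ball has shifted about 4 mm, because the pads resist the pivot. I'll press down slightly while finishing the pivot so the ball re-seats and the pads slip.

>>> {"name": "jog_arm", "arguments": {
  "translation": [
    [-1, 0, -2],
    [-2, 0, -4],
    [-3, 0, -5],
    [-4, 0, -5],
    [-4, 0, -5]
  ],
  "turn": [0, 0, 0, 0, 0]
}}

```text
clock: 7.37
position: [0.3829, -0.3027, 0.0709]
ee_rot: [0.999, 0.037, 0.008, 0.003]
ft_force: [5.4, 4.6, 18.4]
grip_width: 0.251
```

```bash
python3 - <<'E'
from h import *
W=manip.camera("wrist");o=manip.get_obs();print(o["position"],o["ft_force"],o["grip_width"])
for th in (-.1,0,.1,.2): print(th,proj(W,np.array([.3842,-.3015,.0378])+.086*np.array([np.sin(th),0,np.cos(th)])))
f=W["frame"]; g=(f.min(2)>120)&(f.max(2)-f.min(2)<25); m=amber(W)
print("ball widths",[(r,np.where(m[r,200:340])[0].min()+200,np.where(m[r,200:340])[0].max()+200) for r in range(205,262,6) if m[r,200:340].any()])
save(W,"w6.png",(180,150,380,350),2)
E
```

```text
[ 0.38294538 -0.30270492  0.0709078 ] [ 6.36367816  4.34767763 17.65058699] 0.24962370588891367
-0.1 [270.21681348 338.32751382]
0 [271.84270218 319.1539953 ]
0.1 [273.55141984 297.53925056]
0.2 [275.28831084 274.09769773]
ball widths [(205, np.int64(266), np.int64(282)), (211, np.int64(240), np.int64(306)), (217, np.int64(235), np.int64(313)), (223, np.int64(232), np.int64(316)), (229, np.int64(229), np.int64(318)), (235, np.int64(228), np.int64(320)), (241, np.int64(227), np.int64(320)), (247, np.int64(228), np.int64(320)), (253, np.int64(247), np.int64(304)), (259, np.int64(244), np.int64(244))]
```

View pics/w6.png

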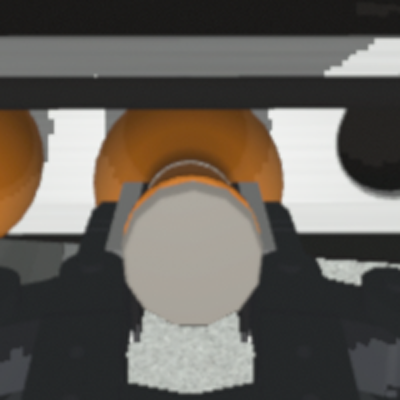

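Pressing doesn't free it, so I'll lean the flask back onto the rail, release it, and square it up with jaws along x instead. The rack front works out at x≈0.465, which leaves about 1 cm of room.

>>> {"name": "jog_arm", "arguments": {
  "translation": [
    [5, 0.4, -1],
    [10, 0.8, -2],
    [15, 1.2, -3],
    [19, 1.5, -4],
    [19, 1.5, -4]
  ],
  "turn": [0, 0, 0, 0, 0]
}}

```text
clock: 7.83
position: [0.4003, -0.3013, 0.0664]
ee_rot: [0.999, 0.037, 0.006, 0.003]
ft_force: [-6.6, 1.5, 7.8]
grip_width: 0.25
```

>>> {"name": "jog_arm", "arguments": {
  "translation": [
    [0, 0, 0],
    [0, 0, 0],
    [0, 0, 0],
    [0, 0, 0],
    [0, 0, 5],
    [0, 0, 30],
    [0, 0, 60],
    [0, 0, 95],
    [0, 0, 115],
    [0, 0, 115]
  ],
  "turn": [0, 0, 0, 0, 0, 0, 0, 0, 0, 0],
  "grip": 45
}}

```text
clock: 8.67
position: [0.4024, -0.3026, 0.1866]
ee_rot: [0.999, 0.037, 0.009, 0.005]
ft_force: [-0.6, -0.7, 0.9]
grip_width: 0.528
```

```bash
python3 - <<'E'
from h import *
W=manip.camera("wrist");o=manip.get_obs();print(o["position"],o["ee_rot"],o["ft_force"],o["grip_width"],o["joint_pos"])
save(W,"w7.png",(100,130,400,260),2)
for c in ((.3785,-.2255),(.3842,-.3015)):
    for s in (0,.086): print(s,proj(W,[c[0]+s*.425,c[1]+s*.031,.0378+s*.905]))
E
```

```text
[ 0.40150097 -0.3021009   0.18406573] [0.99928518 0.03677057 0.00750849 0.00454711] [ 0.2998493  -0.18981162 -0.17687875] 0.5249311496621507 [ 0.83082172  0.10006978 -0.29136222  1.84409487  0.03035724  1.18422661
 -0.96734865]
0 [197.19197937 209.31289266]
0.086 [168.17734193 192.45917413]
0 [270.85751071 208.91027063]
0.086 [270.29785767 191.95190264]
```

View pics/w7.png

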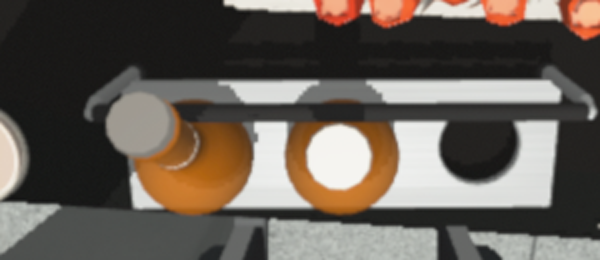

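Flask B now stands in its hole by friction at about 0.25 rad. I'll turn the jaws by 90° and square it up along x.

>>> {"name": "jog_arm", "arguments": {
  "translation": [
    [0, 0, 0],
    [0, 0, 0],
    [0, 0, 0],
    [-2, 0, 0],
    [-4, 1, 0],
    [-4, 1, 0],
    [-4, 1, 0],
    [-4, 1, 0],
    [-4, 1, 0],
    [-4, 1, 0],
    [-4, 1, 0],
    [-4, 1, 0]
  ],
  "turn": [7, 14, 21, 28, 35, 42, 49, 56, 63, 70, 77, 84],
  "grip": 62
}}

```text
clock: 9.72
position: [0.397, -0.3007, 0.1829]
ee_rot: [0.716, 0.698, 0.009, -0.003]
ft_force: [-0.0, -0.2, 0.4]
grip_width: 0.726
```

>>> {"name": "jog_arm", "arguments": {
  "translation": [
    [0, 0, 0],
    [0, 0, 0],
    [0, 0, 0]
  ],
  "turn": [6, 6, 6]
}}

```text
clock: 9.97
position: [0.3966, -0.3005, 0.1821]
ee_rot: [0.68, 0.733, 0.008, -0.004]
ft_force: [0.2, -0.1, 0.2]
grip_width: 0.727
```

```bash
python3 - <<'E'
from h import *
W=manip.camera("wrist");o=manip.get_obs();print(o["position"],o["ee_rot"],o["grip_width"],o["joint_pos"][6])
print("yaw",np.degrees(2*np.arctan2(o["ee_rot"][1],o["ee_rot"][0])))
print(proj(W,[.3842,-.3015,.0378]),[(t,proj(W,[.3842+.086*np.sin(t),-.3,.0378+.086*np.cos(t)])) for t in (0,.25,.4)])
f=W["frame"].copy();q=proj(W,[o["position"][0],o["position"][1],.09]);cv2.circle(f,tuple(int(v) for v in q),2,(0,255,0),-1)
save(dict(frame=f),"w8.png",(80,60,480,360),1.5)
E
```

```text
[ 0.39670606 -0.30054478  0.18235679] [ 0.67986724  0.73327876  0.00839549 -0.00350852] 0.7283336295479674 0.6163348151849013
yaw 94.32906308097502
[261.74566181 193.20108418] [(0, array([257.60210571, 219.13285137])), (0.25, array([286.78418049, 219.95482453])), (0.4, array([302.80931521, 219.29776307]))]
```

View pics/w8.png

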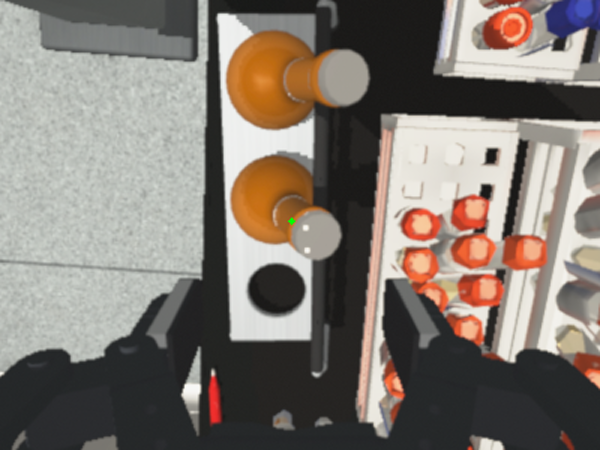

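The ball is at (276,199), the stopper at (316,234), and the fingers straddle the neck clear of the rack edge. I'll descend, then close while centring on the ball.

>>> {"name": "jog_arm", "arguments": {
  "translation": [
    [0, 0, -15],
    [0, 0, -40],
    [0, 0, -65],
    [0, 0, -90],
    [0, 0, -105],
    [0, 0, -112],
    [0, 0, -112],
    [0, 0, -112]
  ],
  "turn": [0, 0, 0, 0, 0, 0, 0, 0]
}}

```text
clock: 10.68
position: [0.397, -0.3006, 0.0708]
ee_rot: [0.68, 0.733, 0.008, -0.003]
ft_force: [0.6, 0.1, -0.2]
grip_width: 0.727
```

>>> {"name": "jog_arm", "arguments": {
  "translation": [
    [-2, 0, 0],
    [-4, 0, 0],
    [-6, 0, 0],
    [-8, -0.5, 0],
    [-10, -0.5, 0],
    [-12, -0.5, 0],
    [-12, -0.5, 0]
  ],
  "turn": [0, 0, 0, 0, 0, 0, 0],
  "grip": 36
}}

```text
clock: 11.27
position: [0.3845, -0.3013, 0.0709]
ee_rot: [0.681, 0.733, 0.008, -0.003]
ft_force: [0.7, -0.2, 0.2]
grip_width: 0.421
```

>>> {"name": "jog_arm", "arguments": {
  "translation": [
    [0, 0, 0],
    [0, 0, 0],
    [0, 0, 0],
    [0, 0, 0],
    [0, 0, 0],
    [0, 0, 0],
    [0, 0, 0]
  ],
  "turn": [0, 0, 0, 0, 0, 0, 0],
  "grip": 8
}}

```text
clock: 11.85
position: [0.3845, -0.3012, 0.0708]
ee_rot: [0.68, 0.733, 0.008, -0.003]
ft_force: [0.3, 0.8, -0.1]
grip_width: 0.254
```

```bash
cat >> h.py <<'E'
def st():
    o=manip.get_obs(); print("t%.2f"%o["clock"],"p",np.round(o["position"],4),"yaw %.1f"%np.degrees(2*np.arctan2(o["ee_rot"][1],o["ee_rot"][0])),"tilt",np.round(o["ee_rot"][2:]*2,3),"F",np.round(o["ft_force"],1),"w %.1f"%(o["grip_width"]*85.4)); return o
E
python3 - <<'E'
from h import *
o=st(); W=manip.camera("wrist")
f=W["frame"]; g=((f.min(2)>110)&(f.max(2)-f.min(2)<25)).astype(np.uint8)
q=proj(W,[.3842,-.3015,.0378+.086]);print("upright stopper pred",q)
k,l,s,c=cv2.connectedComponentsWithStats(g)
for i in range(1,k):
    if 1500<s[i,4]<12000: print(s[i],c[i])
E
```

```text
t11.85 p [ 0.3845 -0.3012  0.0708] yaw 94.2 tilt [ 0.017 -0.007] F [ 0.3  0.8 -0.1] w 21.7
upright stopper pred [275.8842258  322.53030613]
[ 438    0  122  111 9517] [497.8584638   59.53914049]
[ 216   38  112  215 7784] [266.12410072 130.32412641]
[ 352   61   67   79 4229] [384.67959328 100.16576023]
[ 506  177   54  126 1649] [549.75682232 250.61309885]
[ 242  291   67   56 3113] [274.78284613 319.5287504 ]
```

Flask B is upright: the opening is 21.7 mm and the stopper lies within 3 px of the prediction. I'll firm up the grip, lift, and carry it to above the carrier to measure.

>>> {"name": "jog_arm", "arguments": {
  "translation": [
    [0, 0, 0],
    [0, 0, 8],
    [0, 0, 25],
    [0, 0, 55],
    [0, 0, 90],
    [0, 0, 125],
    [0, 0, 160],
    [0, 0, 195],
    [0, 0, 230],
    [0, 0, 260],
    [0, 20, 270],
    [10, 50, 270]
  ],
  "turn": [0, 0, 0, 0, 0, 0, 0, 0, 0, 0, 0, 0],
  "grip_force": 32
}}

```text
clock: 12.9
position: [0.3938, -0.2536, 0.3445]
ee_rot: [0.682, 0.731, 0.008, -0.001]
ft_force: [1.7, -0.3, -1.8]
grip_width: 0.246
```

>>> {"name": "jog_arm", "arguments": {
  "translation": [
    [10, 30, 0],
    [28, 65, 0],
    [46, 100, 0],
    [64, 135, 0],
    [82, 170, 0],
    [100, 205, 0],
    [118, 240, 0],
    [136, 275, 0],
    [154, 310, 0],
    [170, 345, 0],
    [178, 380, 0],
    [180, 405, 0]
  ],
  "turn": [0, 0, 0, 0, 0, 0, 0, 0, 0, 0, 0, 0]
}}

```text
clock: 13.9
position: [0.5739, 0.1547, 0.3445]
ee_rot: [0.682, 0.732, 0.009, -0.002]
ft_force: [0.1, -0.3, -1.3]
grip_width: 0.252
```

>>> {"name": "jog_arm", "arguments": {
  "translation": [
    [0, 0, 0],
    [0, 0, 0]
  ],
  "turn": [0, 0]
}}

```text
clock: 14.07
position: [0.5733, 0.1571, 0.3447]
ee_rot: [0.68, 0.733, 0.009, -0.002]
ft_force: [0.7, -0.9, -0.3]
grip_width: 0.248
```

```bash
python3 - <<'E'
from h import *
o=st(); W=manip.camera("wrist"); print(o["joint_pos"])
save(W,"w9.png",scale=1.4)
H={"ring_1":.027,"bay":.005,"bottle_mid":.09,"jar_mid":.038,"meas_cylinder_mid":.105,"beaker_small_mid":.03,"carrier":0}
for n,z in H.items():
    for r in manip.pinpoint(W,n):
      if r["confidence"]>.3: print(n,np.round(r["at"],1),round(r["confidence"],2),np.round(atz(W,r["at"],z),4))
E
```

```text
t14.07 p [0.5733 0.1571 0.3447] yaw 94.3 tilt [ 0.018 -0.004] F [ 0.7 -0.9 -0.3] w 21.2
[ 0.28070067  0.31494192 -0.80200741  1.33064935  0.21460315  1.57259663
 -0.41773015]
ring_1 [225.8 195.7] 0.91 [0.5005 0.1052 0.027 ]
ring_1 [267.7 199.2] 0.86 [0.5683 0.1042 0.027 ]
ring_1 [318.8 205.3] 0.78 [0.6522 0.0998 0.027 ]
bay [273.8 147.7] 0.81 [0.5725 0.1851 0.005 ]
bottle_mid [147.3  88.3] 0.59 [0.4069 0.2546 0.09  ]
jar_mid [180.  270.6] 0.65 [ 0.4287 -0.0279  0.038 ]
beaker_small_mid [172.6 191.8] 0.68 [0.4163 0.1065 0.03  ]
beaker_small_mid [318.2 203.2] 0.4 [0.6503 0.104  0.03  ]
carrier [276.8 170.1] 0.57 [0.5802 0.1482 0.    ]
carrier [151.2 288.7] 0.5 [ 0.3631 -0.0906  0.    ]
```

View pics/w9.png

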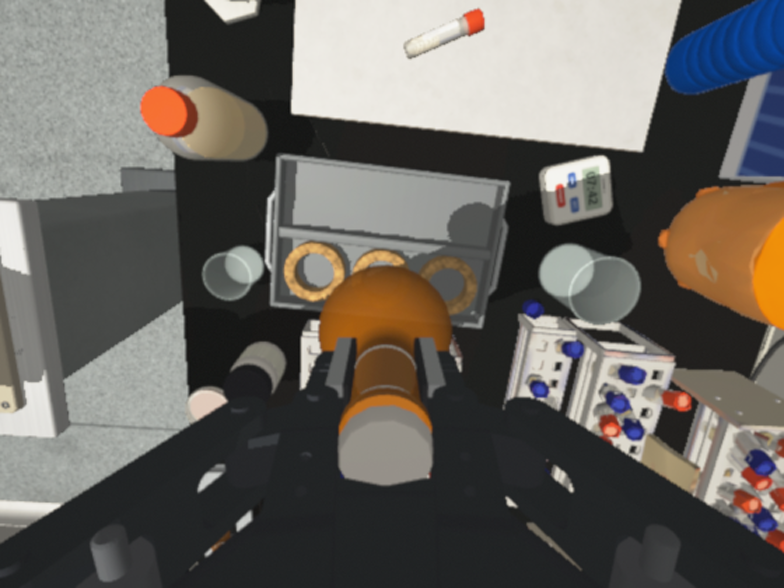

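The view shows the three cork rings at (315,270), (380,265) and (447,285) and the empty bay at (390,195). The bottle is at (205,120), the small beaker at (232,272) and the jar at (255,370). The carrier is turned by a few degrees, so I'll fit its pose from the cork rings and its outline.

```bash
cat > fit.py <<'E'
from h import *
from scipy.optimize import minimize
def world(c,yaw,x,y,z): 
    return [c[0]+x*np.cos(yaw)-y*np.sin(yaw), c[1]+x*np.sin(yaw)+y*np.cos(yaw), z]
def fit(W,x0=(.576,.148,-.03)):
    f=W["frame"].astype(int);R,G,B=f[...,0],f[...,1],f[...,2]
    cork=((R>130)&(R-B>40)&(R-B<150)&(R-G<75)&(G>90)).astype(np.uint8)
    x=np.array(x0)
    P=[proj(W,world(x[:2],x[2],k*.078,-.042,.027)) for k in(-1,0,1)]
    roi=np.zeros(cork.shape,np.uint8)
    for p in P: cv2.circle(roi,tuple(int(v) for v in p),34,1,-1)
    amb=(R-B>100)&(R-G>60); fl=cv2.dilate(amb.astype(np.uint8),np.ones((7,7)))
    ys,xs=np.where(amb&(np.arange(420)[:,None]>180)); 
    ok=(roi>0)&(fl==0)&(np.arange(420)[:,None]<(np.percentile(ys,95) if len(ys) else 420))
    soft=cv2.GaussianBlur(cork.astype(np.float32),(0,0),1.0)
    t=np.linspace(0,2*np.pi,60)
    def model(x):
        m=np.zeros(cork.shape,np.uint8)
        for k in(-1,0,1):
            for r,v in((.035,255),(.023,0)):
                q=np.array([proj(W,world(x[:2],x[2],k*.078+r*np.cos(a),-.042+r*np.sin(a),.027)) for a in t])
                cv2.fillPoly(m,[np.round(q*16).astype(np.int32)],v,cv2.LINE_AA,4)
        return cv2.GaussianBlur(m.astype(np.float32)/255,(0,0),1.0)
    cost=lambda x:((model(x)-soft)[ok]**2).mean()
    best=min((minimize(cost,np.array(x0)+[a,b,c],method="Nelder-Mead",options=dict(initial_simplex=np.array(x0)+[a,b,c]+np.vstack([np.zeros(3),np.diag([.006,.006,.03])]),xatol=1e-4,fatol=1e-6)) for a in(-.006,.006) for b in(0,) for c in(-.03,.03)),key=lambda r:r.fun)
    return best.x,best.fun,cork
E
python3 - <<'E'
from fit import *
W=manip.camera("wrist"); x,c,cork=fit(W); print(x,c,cork.sum())
f=W["frame"].copy()
pts=dict(r1=(-.078,-.042,.027),r2=(0,-.042,.027),r3=(.078,-.042,.027),bay=(0,.044,.005))
for n,p in pts.items(): print(n,np.round(world(x[:2],x[2],*p),4))
for s in((-.124,-.084),(.124,-.084),(.124,.084),(-.124,.084)):
    q=proj(W,world(x[:2],x[2],*s,.034));cv2.circle(f,tuple(int(v) for v in q),2,(0,255,0),-1)
for s in((-.12,.008),(.12,.008),(.12,.08),(-.12,.08)):
    q=proj(W,world(x[:2],x[2],*s,.034));cv2.circle(f,tuple(int(v) for v in q),1,(255,0,0),-1)
for k in(-1,0,1):
    for a in np.linspace(0,6.28,40):
        for r in(.035,.023):
            q=proj(W,world(x[:2],x[2],k*.078+r*np.cos(a),-.042+r*np.sin(a),.027)); f[int(q[1]),int(q[0])]=(0,0,255)
save(dict(frame=f),"w10.png",(180,95,380,245),4)
# upright check of the held flask: ball centre vs grip axis
o=manip.get_obs();p=o["position"];print("ball pred",proj(W,[p[0],p[1],p[2]+.0187-.0517]),"stopper pred",proj(W,[p[0],p[1],p[2]+.0187+.0343]))
E
```

```text
[ 0.57737393  0.14394253 -0.06588894] 0.10491794347763062 10094
r1 [0.4968 0.1072 0.027 ]
r2 [0.5746 0.102  0.027 ]
r3 [0.6524 0.0969 0.027 ]
bay [0.5803 0.1878 0.005 ]
ball pred [274.71445402 233.27223143] stopper pred [277.0834451  321.61776808]
```

View pics/w10.png

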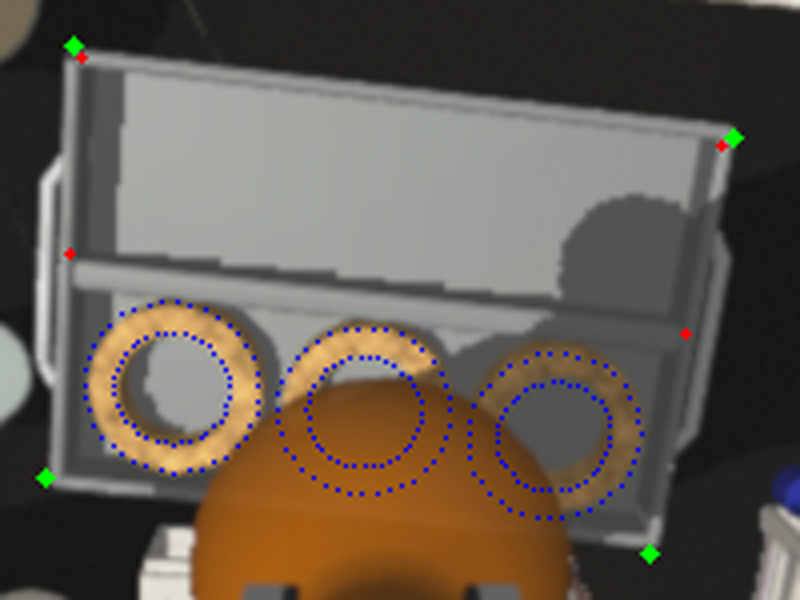

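The overlay shows ring 1 matching, with ring 3 and the corners implying a yaw about 0.02 less. Using yaw −0.046, the rings are at (0.497,0.107), (0.575,0.103) and (0.653,0.100), and the bay centre at (0.579,0.189). I'll place B in ring 3.

>>> {"name": "jog_arm", "arguments": {
  "translation": [
    [20, -15, 0],
    [50, -35, 0],
    [75, -52, -15],
    [80, -57, -50],
    [80, -57, -85],
    [80, -57, -120],
    [80, -57, -155],
    [80, -57, -185],
    [80, -57, -210],
    [80, -57, -230],
    [80, -57, -245],
    [80, -57, -245]
  ],
  "turn": [0, 0, 0, 0, 0, 0, 0, 0, 0, 0, 0, 0]
}}

```text
clock: 15.52
position: [0.6524, 0.0961, 0.0962]
ee_rot: [0.682, 0.731, 0.007, -0.003]
ft_force: [-0.8, -0.7, -1.3]
grip_width: 0.254
```

>>> {"name": "jog_arm", "arguments": {
  "translation": [
    [0, 0, -3],
    [0, 0, -7],
    [0, 0, -11],
    [0, 0, -14],
    [0, 0, -16],
    [0, 0, -16]
  ],
  "turn": [0, 0, 0, 0, 0, 0]
}}

```text
clock: 16.02
position: [0.6524, 0.0961, 0.0801]
ee_rot: [0.682, 0.731, 0.007, -0.003]
ft_force: [0.9, 0.1, -1.2]
grip_width: 0.252
```

```bash
python3 - <<'E'
from h import *
st()
E
```

```text
t16.02 p [0.6524 0.0961 0.0801] yaw 93.9 tilt [ 0.013 -0.006] F [ 0.9  0.1 -1.2] w 21.5
```

>>> {"name": "jog_arm", "arguments": {
  "translation": [
    [0, 2, 5],
    [0.5, 3.5, 5],
    [0.5, 3.5, 5],
    [0.5, 3.5, 2],
    [0.5, 3.5, 0],
    [0.5, 3.5, -1.5],
    [0.5, 3.5, -1.5]
  ],
  "turn": [0, 0, 0, 0, 0, 0, 0]
}}

```text
clock: 16.6
position: [0.6526, 0.0994, 0.078]
ee_rot: [0.682, 0.731, 0.006, -0.003]
ft_force: [-1.1, -0.3, -1.0]
grip_width: 0.25
```

```bash
python3 - <<'E'
from h import *
st(); S=manip.camera("scene"); T=manip.camera("top")
for p in (S,T):
    for n,z in (("jar_mid",.038),("beaker_small_mid",.03),("bottle_mid",.09),("meas_cylinder_mid",.105)):
        print(n,[(np.round(atz(p,r["at"],z),3)[:2],round(r["confidence"],2)) for r in manip.pinpoint(p,n) if r["confidence"]>.4])
E
```

```text
t16.60 p [0.6526 0.0994 0.078 ] yaw 93.9 tilt [ 0.013 -0.006] F [-1.1 -0.3 -1. ] w 21.3
jar_mid [(array([ 0.447, -0.015]), 0.61), (array([0.393, 0.082]), 0.6)]
beaker_small_mid [(array([0.409, 0.104]), 0.61)]
bottle_mid [(array([ 0.354, -0.242]), 0.65)]
meas_cylinder_mid [(array([0.4  , 0.662]), 0.57)]
jar_mid [(array([ 0.752, -0.332]), 0.8), (array([ 0.741, -0.243]), 0.74)]
beaker_small_mid [(array([0.421, 0.11 ]), 0.72)]
bottle_mid [(array([ 0.384, -0.207]), 0.65), (array([0.409, 0.25 ]), 0.6)]
meas_cylinder_mid [(array([0.399, 0.658]), 0.76), (array([0.411, 0.4  ]), 0.5)]
```

>>> {"name": "jog_arm", "arguments": {
  "translation": [
    [0, 0, -0.5],
    [0, 0, -1],
    [0, 0, -1.5],
    [0, 0, -2],
    [0, 0, -2]
  ],
  "turn": [0, 0, 0, 0, 0]
}}

```text
clock: 17.52
position: [0.653, 0.0997, 0.0767]
ee_rot: [0.682, 0.731, 0.007, -0.003]
ft_force: [-0.4, -0.9, -0.1]
grip_width: 0.252
```

>>> {"name": "jog_arm", "arguments": {
  "translation": [
    [0, 0, -0.5],
    [0, 0, -1],
    [0, 0, -1],
    [0, 0, -1]
  ],
  "turn": [0, 0, 0, 0]
}}

```text
clock: 17.85
position: [0.6532, 0.0999, 0.076]
ee_rot: [0.682, 0.731, 0.007, -0.003]
ft_force: [0.8, 1.2, 1.5]
grip_width: 0.252
```

Contact at +1.5 N. I'll release gently, let it settle, and rise.

>>> {"name": "jog_arm", "arguments": {
  "translation": [
    [0, 0, 0],
    [0, 0, 0],
    [0, 0, 0],
    [0, 0, 0],
    [0, 0, 0],
    [0, 0, 0]
  ],
  "turn": [0, 0, 0, 0, 0, 0],
  "grip": 36
}}

```text
clock: 18.35
position: [0.6532, 0.0998, 0.0759]
ee_rot: [0.682, 0.731, 0.007, -0.003]
ft_force: [0.1, 0.0, -0.4]
grip_width: 0.421
```

>>> {"name": "jog_arm", "arguments": {
  "translation": [
    [0, 0, 4],
    [0, 0, 15],
    [0, 0, 35],
    [0, 0, 65],
    [0, 0, 100],
    [0, 0, 140],
    [0, 0, 180],
    [0, 0, 220],
    [-10, 0, 255],
    [-20, -10, 270],
    [-20, -10, 270]
  ],
  "turn": [0, 0, 0, 0, 0, 0, 0, 0, 0, 0, 0]
}}

```text
clock: 19.27
position: [0.6333, 0.0897, 0.3525]
ee_rot: [0.682, 0.731, 0.01, -0.0]
ft_force: [0.8, -0.2, -0.7]
grip_width: 0.423
```

```bash
python3 - <<'E'
from fit import *
o=st(); W=manip.camera("wrist")
C=np.array([.653,.0998,.046])
print("pred ball",proj(W,C),"stopper",proj(W,C+[0,0,.086]))
f=W["frame"];g=((f.min(2)>100)&(f.max(2)-f.min(2)<25)).astype(np.uint8)
q=proj(W,C+[0,0,.086]).astype(int);k,l,s,c=cv2.connectedComponentsWithStats(g[q[1]-25:q[1]+25,q[0]-25:q[0]+25])
print([(s[i,4],c[i]+q-25,s[i,:4]) for i in range(1,k) if s[i,4]>60])
m=amber(W);b=proj(W,C).astype(int);ys,xs=np.where(m[b[1]-35:b[1]+35,b[0]-35:b[0]+35]);print(xs.min()+b[0]-35,xs.max()+b[0]-35,ys.min()+b[1]-35,ys.max()+b[1]-35)
save(W,"w11.png",(150,60,450,360),2)
E
```

```text
t19.27 p [0.6333 0.0897 0.3525] yaw 93.9 tilt [ 0.02 -0.  ] F [ 0.8 -0.2 -0.7] w 36.1
pred ball [285.48768954 162.01474398] stopper [288.87495317 171.36302687]
[(np.int32(280), array([289.18214286, 170.01785714]), array([17, 15, 19, 19], dtype=int32)), (np.int32(92), array([274.18478261, 193.61956522]), array([ 0, 46, 25,  4], dtype=int32))]
250 304 138 181
```

Flask B stands upright in ring 3, with the stopper within 1.4 px of the upright prediction. Now flask A, using the same squaring grip.

>>> {"name": "jog_arm", "arguments": {
  "translation": [
    [-22, -30, 0],
    [-44, -60, 0],
    [-66, -90, 0],
    [-88, -120, 0],
    [-110, -150, 0],
    [-132, -180, 0],
    [-154, -210, 0],
    [-176, -240, 0],
    [-198, -270, 0],
    [-215, -293, 0],
    [-226, -308, 0],
    [-229.5, -313.5, 0]
  ],
  "turn": [0, 0, 0, 0, 0, 0, 0, 0, 0, 0, 0, 0],
  "grip": 66
}}

```text
clock: 20.32
position: [0.4017, -0.2265, 0.3488]
ee_rot: [0.684, 0.729, 0.008, -0.002]
ft_force: [0.3, -0.2, 1.5]
grip_width: 0.772
```

>>> {"name": "jog_arm", "arguments": {
  "translation": [
    [0, 0, -35],
    [0, 0, -70],
    [0, 0, -105],
    [0, 0, -140],
    [0, 0, -160],
    [0, 0, -172],
    [0, 0, -172],
    [0, 0, -172]
  ],
  "turn": [0, 0, 0, 0, 0, 0, 0, 0]
}}

```text
clock: 20.98
position: [0.4019, -0.2255, 0.1765]
ee_rot: [0.684, 0.73, 0.008, -0.002]
ft_force: [0.4, 0.7, 0.9]
grip_width: 0.772
```

```bash
python3 - <<'E'
from h import *
o=st(); W=manip.camera("wrist")
C=np.array([.3787,-.2255,.0378]); 
print("pred ball",proj(W,C),"stopper",proj(W,C+.086*np.array([.425,.031,.905])))
q=proj(W,C+.086*np.array([.425,.031,.905])).astype(int)
f=W["frame"];g=((f.min(2)>100)&(f.max(2)-f.min(2)<25)).astype(np.uint8)
k,l,s,c=cv2.connectedComponentsWithStats(g[q[1]-30:q[1]+30,q[0]-30:q[0]+30])
print([(s[i,4],c[i]+q-30,s[i,:4]) for i in range(1,k) if s[i,4]>200])
b=proj(W,C).astype(int);m=amber(W)[b[1]-45:b[1]+45,b[0]-45:b[0]+45];ys,xs=np.where(m);print("amber",xs.min()+b[0]-45,xs.max()+b[0]-45,ys.min()+b[1]-45,ys.max()+b[1]-45)
E
```

```text
t20.98 p [ 0.4019 -0.2255  0.1765] yaw 93.7 tilt [ 0.017 -0.005] F [0.4 0.7 0.9] w 65.9
pred ball [250.39848702 192.74688397] stopper [292.9998966  217.22102238]
[(np.int32(826), array([291.5811138 , 216.73970944]), array([15, 13, 31, 47], dtype=int32)), (np.int32(335), array([269.71343284, 232.04477612]), array([ 0, 32, 16, 28], dtype=int32))]
amber 222 294 164 227
```

>>> {"name": "jog_arm", "arguments": {
  "translation": [
    [1, 1, -10],
    [2, 2, -35],
    [2, 2, -60],
    [2, 2, -85],
    [2, 2, -98],
    [2, 2, -106],
    [2, 2, -106],
    [2, 2, -106]
  ],
  "turn": [0, 0, 0.5, 0.5, 0.5, 0.5, 0.5, 0.5]
}}

```text
clock: 21.7
position: [0.4049, -0.224, 0.072]
ee_rot: [0.681, 0.733, 0.009, -0.001]
ft_force: [-0.4, -0.9, 0.4]
grip_width: 0.771
```

>>> {"name": "jog_arm", "arguments": {
  "translation": [
    [-2, 0, 0],
    [-4.5, -0.3, 0],
    [-7, -0.5, 0],
    [-9.5, -0.7, 0],
    [-12, -0.9, 0],
    [-14.5, -1.1, 0],
    [-17, -1.3, 0],
    [-19.5, -1.5, 0],
    [-22, -1.7, 0],
    [-24, -1.8, 0],
    [-25, -1.8, 0],
    [-25, -1.8, 0]
  ],
  "turn": [0, 0, 0, 0, 0, 0, 0, 0, 0, 0, 0, 0],
  "grip": 36,
  "grip_force": 20
}}

```text
clock: 22.7
position: [0.3796, -0.2258, 0.0719]
ee_rot: [0.681, 0.733, 0.009, -0.001]
ft_force: [0.1, 0.6, 0.2]
grip_width: 0.423
```

>>> {"name": "jog_arm", "arguments": {
  "translation": [
    [0, 0, 0],
    [0, 0, 0],
    [0, 0, 0],
    [0, 0, 0],
    [0, 0, 0],
    [0, 0, 0],
    [0, 0, 0]
  ],
  "turn": [0, 0, 0, 0, 0, 0, 0],
  "grip": 8
}}

```text
clock: 23.28
position: [0.3796, -0.2258, 0.0719]
ee_rot: [0.681, 0.733, 0.009, -0.001]
ft_force: [0.4, -0.9, -2.1]
grip_width: 0.254
```

```bash
python3 - <<'E'
from h import *
o=st(); W=manip.camera("wrist")
f=W["frame"]; g=((f.min(2)>110)&(f.max(2)-f.min(2)<25)).astype(np.uint8)
print("upright stopper pred",proj(W,[.3787,-.2255,.0378+.086]))
k,l,s,c=cv2.connectedComponentsWithStats(g)
for i in range(1,k):
    if 1500<s[i,4]<6000: print(s[i],c[i])
E
```

```text
t23.28 p [ 0.3796 -0.2258  0.0719] yaw 94.2 tilt [ 0.017 -0.003] F [ 0.4 -0.9 -2.1] w 21.7
upright stopper pred [274.69025626 319.42964189]
[ 220  159  119   95 4012] [268.76221336 181.22482552]
[ 242  288   67   59 3263] [274.77106957 318.20073552]
```

Upright again. I'll lift and carry A to ring 1.

>>> {"name": "jog_arm", "arguments": {
  "translation": [
    [0, 0, 0],
    [0, 0, 8],
    [0, 0, 25],
    [0, 0, 55],
    [0, 0, 90],
    [0, 0, 125],
    [0, 0, 160],
    [0, 0, 195],
    [0, 0, 230],
    [0, 0, 255],
    [3, 10, 265],
    [12, 35, 265]
  ],
  "turn": [0, 0, 0, 0, 0, 0, 0, 0, 0, 0, 0, 0],
  "grip_force": 32
}}

```text
clock: 24.33
position: [0.3915, -0.193, 0.3395]
ee_rot: [0.682, 0.731, 0.009, 0.001]
ft_force: [-0.3, 0.4, -0.9]
grip_width: 0.254
```

>>> {"name": "jog_arm", "arguments": {
  "translation": [
    [12, 33, 0],
    [24, 68, 0],
    [36, 103, 0],
    [48, 138, 0],
    [60, 173, 0],
    [72, 208, 0],
    [83, 238, 0],
    [93, 265, 0],
    [101, 285, 0],
    [104, 297, 0],
    [104, 298, 0],
    [104, 298, 0]
  ],
  "turn": [0, 0, 0, 0, 0, 0, 0, 0, 0, 0, 0, 0]
}}

```text
clock: 25.33
position: [0.4949, 0.106, 0.3391]
ee_rot: [0.682, 0.732, 0.009, 0.0]
ft_force: [0.1, -0.6, -0.8]
grip_width: 0.25
```

```bash
python3 - <<'E'
from h import *
st()
E
```

```text
t25.33 p [0.4949 0.106  0.3391] yaw 94.1 tilt [0.017 0.   ] F [ 0.1 -0.6 -0.8] w 21.4
```

>>> {"name": "jog_arm", "arguments": {
  "translation": [
    [1, 1, -30],
    [2, 1, -65],
    [2, 1, -100],
    [2, 1, -135],
    [2, 1, -170],
    [2, 1, -200],
    [2, 1, -225],
    [2, 1, -243],
    [2, 1, -250],
    [2, 1, -255],
    [2, 1, -257],
    [2, 1, -257]
  ],
  "turn": [0, 0, 0, 0, 0, 0, 0, 0, 0, 0, 0, 0]
}}

```text
clock: 26.33
position: [0.4973, 0.1066, 0.0828]
ee_rot: [0.682, 0.731, 0.009, 0.001]
ft_force: [-0.4, -0.0, -1.1]
grip_width: 0.254
```

```bash
python3 - <<'E'
from h import *
st()
E
```

```text
t26.33 p [0.4973 0.1066 0.0828] yaw 94.0 tilt [0.018 0.001] F [-0.4 -0.  -1.1] w 21.7
```

>>> {"name": "jog_arm", "arguments": {
  "translation": [
    [0, 0, -1],
    [0, 0, -2],
    [0, 0, -3],
    [0, 0, -4],
    [0, 0, -5],
    [0, 0, -5]
  ],
  "turn": [0, 0, 0, 0, 0, 0]
}}

```text
clock: 26.83
position: [0.4973, 0.1066, 0.0777]
ee_rot: [0.682, 0.731, 0.009, 0.001]
ft_force: [0.1, -0.2, -1.3]
grip_width: 0.249
```

>>> {"name": "jog_arm", "arguments": {
  "translation": [
    [0, 0, -0.5],
    [0, 0, -1],
    [0, 0, -1.5],
    [0, 0, -1.5],
    [0, 0, -1.5]
  ],
  "turn": [0, 0, 0, 0, 0]
}}

```text
clock: 27.25
position: [0.4976, 0.1065, 0.0769]
ee_rot: [0.682, 0.731, 0.009, 0.001]
ft_force: [-2.7, -2.8, 9.6]
grip_width: 0.254
```

Seated, with contact felt. I'll release, rise, and turn the jaws back to along y while moving to view the bay items.

>>> {"name": "jog_arm", "arguments": {
  "translation": [
    [0, 0, 0],
    [0, 0, 0],
    [0, 0, 0],
    [0, 0, 0],
    [0, 0, 0],
    [0, 0, 4],
    [0, 0, 20],
    [0, 0, 50],
    [0, 0, 85],
    [0, 0, 120],
    [0, 0, 155],
    [0, 0, 190]
  ],
  "turn": [0, 0, 0, 0, 0, 0, 0, 0, 0, 0, 0, 0],
  "grip": 36
}}

```text
clock: 28.25
position: [0.4972, 0.1068, 0.269]
ee_rot: [0.682, 0.732, 0.009, 0.001]
ft_force: [0.5, 1.0, 0.4]
grip_width: 0.425
```

>>> {"name": "jog_arm", "arguments": {
  "translation": [
    [0, 0, 25],
    [0, -5, 35],
    [-5, -10, 40],
    [-10, -20, 40],
    [-15, -25, 40],
    [-20, -30, 40],
    [-25, -35, 40],
    [-30, -40, 40],
    [-35, -45, 40],
    [-40, -50, 40],
    [-45, -55, 40],
    [-45, -60, 40]
  ],
  "turn": [-7, -14, -21, -28, -35, -42, -49, -56, -63, -70, -77, -84],
  "grip": 75
}}

```text
clock: 29.25
position: [0.4515, 0.0469, 0.3093]
ee_rot: [0.996, 0.085, 0.006, 0.007]
ft_force: [0.5, -0.3, -0.5]
grip_width: 0.881
```

>>> {"name": "jog_arm", "arguments": {
  "translation": [
    [0, 0, 0],
    [0, 0, 0],
    [0, 0, 0],
    [0, 0, 0]
  ],
  "turn": [-6, -12, -12.5, -12.5]
}}

```text
clock: 29.58
position: [0.4515, 0.0471, 0.3095]
ee_rot: [1.0, -0.023, 0.005, 0.008]
ft_force: [-0.4, 0.0, 0.5]
grip_width: 0.878
```

```bash
python3 - <<'E'
from h import *
o=st(); W=manip.camera("wrist"); T=manip.camera("top"); print(np.round(o["joint_pos"],2))
save(W,"w12.png",scale=1.4)
for n,z in {"bottle_mid":.09,"jar_mid":.038,"meas_cylinder_mid":.105,"beaker_small_mid":.03}.items():
    for r in manip.pinpoint(W,n): print(n,np.round(r["at"],1),round(r["confidence"],2),np.round(atz(W,r["at"],z),4))
    for r in manip.outline_of(W,n[:-4]): 
        if r["confidence"]>.3: print("  outline",r["extent"],round(r["confidence"],2))
for C in ([.653,.0998,.046],[.4973,.1066,.046]): print("flask stop pred",proj(W,np.array(C)+[0,0,.086]),proj(W,C))
E
```

```text
t29.58 p [0.4515 0.0471 0.3095] yaw -2.6 tilt [0.01  0.015] F [-0.4  0.   0.5] w 75.0
[ 0.73 -0.07 -0.88  1.73 -0.04  1.45 -1.77]
bottle_mid [109.  215.4] 0.89 [0.4127 0.2593 0.09  ]Traceback (most recent call last):
  File "<stdin>", line 6, in <module>
ValueError: it knows: ballpen, bay, beaker_small_mid, bottle_mid, carrier, dish, flask, flask_1_mid, flask_2_mid, flask_3_mid, jar_mid, meas_cylinder_mid, rest, ring, tweezers
```

View pics/w12.png

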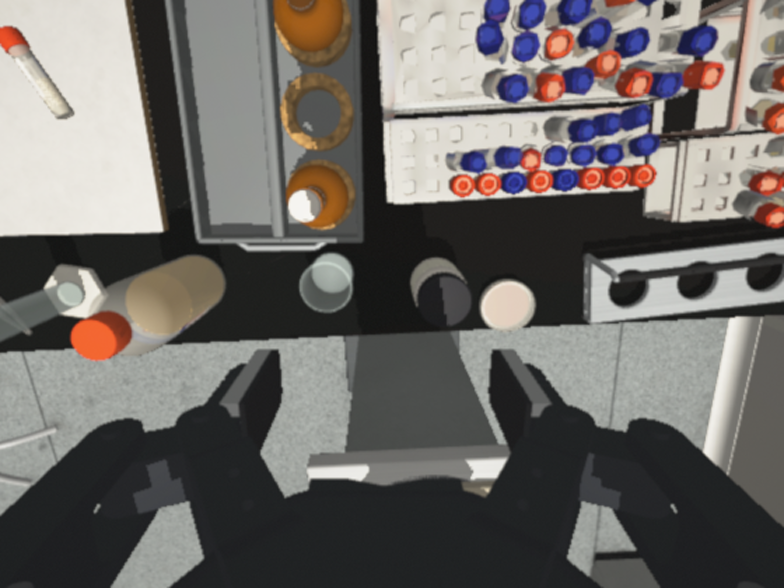

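Both flasks stand in rings 3 and 1. The jar's lid is at (444,299), the beaker at (327,283), the bottle's cap at (100,338) and the cylinder's hex foot at (75,291). Next I'll fit the jar and beaker silhouettes to the network outlines.

```bash
cat >> fit.py <<'E'
def sil(W,x,y,parts):
    m=np.zeros((420,560),np.uint8)
    t=np.linspace(0,2*np.pi,48)
    for r,z0,z1 in parts:
        q=np.array([proj(W,[x+r*np.cos(a),y+r*np.sin(a),z]) for a in t for z in(z0,z1)])
        cv2.fillConvexPoly(m,cv2.convexHull(np.round(q*16).astype(np.int32)),1,cv2.LINE_8,4)
    return m.astype(bool)
PARTS=dict(jar_mid=[(.028,0,.058),(.0265,.058,.076)],beaker_small_mid=[(.026,0,.061)],bottle_mid=[(.032,0,.14),(.0165,.14,.18)],meas_cylinder_mid=[(.030,0,.009),(.017,0,.21)])
def fitobj(W,n,near,z0=0.):
    parts=[(r,a+z0,b+z0) for r,a,b in PARTS[n]]; out=[]
    for r in manip.outline_of(W,n):
        m=np.asarray(r["mask"]); e=r["extent"]
        c=lambda p:1-(lambda s:(s&m).sum()/max(1,(s|m).sum()))(sil(W,p[0],p[1],parts))
        if c(near)>.95: continue
        b=minimize(c,near,method="Nelder-Mead",options=dict(initial_simplex=np.array([near,[near[0]+.008,near[1]],[near[0],near[1]+.008]]),xatol=2e-4,fatol=1e-4))
        out.append((np.round(b.x,4),round(1-b.fun,3),round(r["confidence"],2),np.round(e)))
    return out
E
python3 - <<'E'
from fit import *
W=manip.camera("wrist")
print("jar",fitobj(W,"jar_mid",[.43,-.027])); print("bk",fitobj(W,"beaker_small_mid",[.416,.106]))
print("jar pic",atz(W,[317.5,213.6],.076))
f=W["frame"].astype(int)
for z in (.076,.058): 
    print(z, proj(W,[.43,-.027,z]))
for C in ([.653,.0998,.046],[.4973,.1066,.046]): print("flask stop pred",proj(W,np.array(C)+[0,0,.086])*1.4)
E
```

```text
jar [(array([ 0.3953, -0.0118]), np.float64(0.951), 0.73, array([293., 187., 339., 233.]))]
bk [(array([0.4103, 0.1054]), np.float64(0.868), 0.71, array([212., 179., 253., 226.]))]
jar pic [ 0.39678058 -0.01138198  0.076     ]
0.076 [329.18474847 189.03371583]
0.058 [326.68455067 186.03308254]
flask stop pred [286.68990077 -35.28077613]
flask stop pred [300.6220682  204.19944528]
```

The jar is now at about (0.396, −0.012); it was near (0.43, −0.027) before, so it has been knocked aside. I'll go over it and check again.

>>> {"name": "jog_arm", "arguments": {
  "translation": [
    [-10, -12, -10],
    [-25, -28, -40],
    [-40, -44, -75],
    [-52, -56, -110],
    [-56, -59, -140],
    [-56, -59, -160],
    [-56, -59, -160],
    [-56, -59, -160]
  ],
  "turn": [0, 0, 0, 0, 0, 0, 0, 0]
}}

```text
clock: 30.55
position: [0.3953, -0.0118, 0.1494]
ee_rot: [1.0, -0.023, 0.004, 0.007]
ft_force: [0.8, -0.6, 1.1]
grip_width: 0.881
```

```bash
python3 - <<'E'
from fit import *
st(); W=manip.camera("wrist")
print("jar",fitobj(W,"jar_mid",[.3958,-.0116]));print([ (r["at"],r["confidence"],atz(W,r["at"],.038)) for r in manip.pinpoint(W,"jar_mid")])
print("bk",fitobj(W,"beaker_small_mid",[.411,.106]))
E
```

```text
t30.55 p [ 0.3953 -0.0118  0.1494] yaw -2.6 tilt [0.009 0.014] F [ 0.8 -0.6  1.1] w 75.2
jar [(array([ 0.3953, -0.0122]), np.float64(0.95), 0.57, array([242., 169., 307., 246.]))]
[]
bk [(array([0.4096, 0.1061]), np.float64(0.905), 0.6, array([ 98., 157., 178., 230.]))]
```

>>> {"name": "jog_arm", "arguments": {
  "translation": [
    [0, 0, -30],
    [0, 0, -60],
    [0, 0, -85],
    [0, 0, -98],
    [0, 0, -103],
    [0, 0, -103],
    [0, 0, -103]
  ],
  "turn": [0, 0, 0, 0, 0, 0, 0]
}}

```text
clock: 31.33
position: [0.3975, -0.0118, 0.0488]
ee_rot: [1.0, -0.023, 0.007, 0.008]
ft_force: [-0.1, 0.4, 0.2]
grip_width: 0.882
```

>>> {"name": "jog_arm", "arguments": {
  "translation": [
    [0, 0, 0],
    [0, 0, 0],
    [0, 0, 0],
    [0, 0, 0],
    [0, 0, 0],
    [0, 0, 0],
    [0, 0, 0]
  ],
  "turn": [0, 0, 0, 0, 0, 0, 0],
  "grip": 40,
  "grip_force": 40
}}

```text
clock: 31.92
position: [0.3992, -0.0119, 0.0505]
ee_rot: [1.0, -0.023, 0.008, 0.008]
ft_force: [-3.1, 0.7, 11.9]
grip_width: 0.609
```

>>> {"name": "jog_arm", "arguments": {
  "translation": [
    [0, 0, 5],
    [0, 0, 20],
    [0, 0, 50],
    [0, 0, 85],
    [0, 0, 120],
    [0, 0, 150],
    [10, 15, 150],
    [30, 40, 150],
    [50, 70, 150],
    [70, 105, 150],
    [85, 140, 150],
    [92, 170, 150]
  ],
  "turn": [0, 0, 0, 0, 0, 0, 0, 0, 0, 0, 0, 0]
}}

```text
clock: 32.92
position: [0.4926, 0.1599, 0.2012]
ee_rot: [1.0, -0.024, 0.009, 0.008]
ft_force: [-0.1, -0.5, -1.5]
grip_width: 0.601
```

```bash
python3 - <<'E'
from h import *
st()
E
```

```text
t32.92 p [0.4926 0.1599 0.2012] yaw -2.7 tilt [0.018 0.015] F [-0.1 -0.5 -1.5] w 51.3
```

The jar is held by the lid (51 mm). I'll lower it into the near end of the bay.

>>> {"name": "jog_arm", "arguments": {
  "translation": [
    [1, 15, 0],
    [2, 33, -10],
    [2, 33.5, -45],
    [2, 33.5, -80],
    [2, 33.5, -110],
    [2, 33.5, -125],
    [2, 33.5, -133],
    [2, 33.5, -137],
    [2, 33.5, -137]
  ],
  "turn": [0, 0, 0, 0, 0, 0, 0, 0, 0]
}}

```text
clock: 33.67
position: [0.4951, 0.1936, 0.065]
ee_rot: [1.0, -0.024, 0.009, 0.007]
ft_force: [0.7, 0.4, -1.5]
grip_width: 0.608
```

```bash
python3 - <<'E'
from fit import *
o=st(); W=manip.camera("wrist")
p=o["position"];print("held jar fit", fitobj(W,"jar_mid",[p[0]-.003,p[1]],p[2]-.0505))
save(W,"w13.png",(150,100,450,400),2)
E
```

```text
t33.67 p [0.4951 0.1936 0.065 ] yaw -2.7 tilt [0.019 0.015] F [ 0.7  0.4 -1.5] w 52.0
held jar fit [(array([0.4918, 0.1936]), np.float64(0.944), 0.86, array([220., 198., 332., 336.]))]
```

View pics/w13.png

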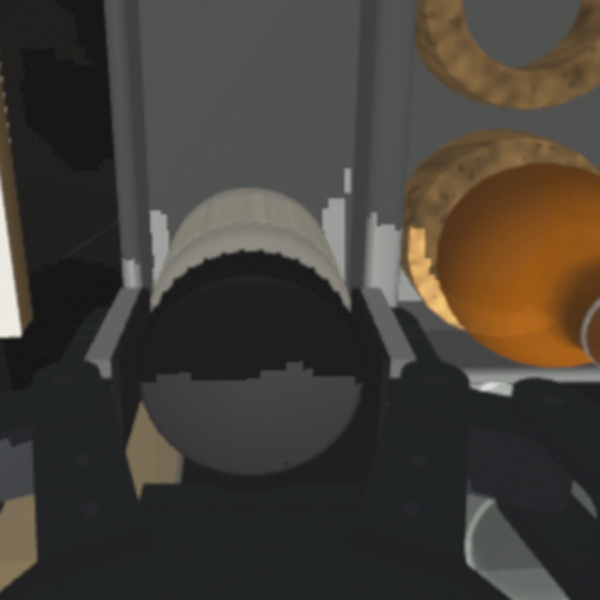

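The jar is centred between the bay walls (inner edges at 145 and 358, jar at 250). I'll lower it to the floor.

>>> {"name": "jog_arm", "arguments": {
  "translation": [
    [0, 0, -3],
    [0, 0, -6],
    [0, 0, -8],
    [0, 0, -9],
    [0, 0, -9.5],
    [0, 0, -9.5]
  ],
  "turn": [0, 0, 0, 0, 0, 0]
}}

```text
clock: 34.27
position: [0.4955, 0.1938, 0.0562]
ee_rot: [1.0, -0.024, 0.01, 0.007]
ft_force: [0.3, -0.0, -1.4]
grip_width: 0.606
```

>>> {"name": "jog_arm", "arguments": {
  "translation": [
    [0, 0, -1],
    [0, 0, -2],
    [0, 0, -3],
    [0, 0, -3]
  ],
  "turn": [0, 0, 0, 0]
}}

```text
clock: 34.6
position: [0.4962, 0.1939, 0.0556]
ee_rot: [1.0, -0.024, 0.011, 0.008]
ft_force: [-9.9, -7.4, 30.2]
grip_width: 0.605
```

Firm floor contact. While still holding it, I'll lift slightly, shift 4 mm toward the near wall, set down and release.

>>> {"name": "jog_arm", "arguments": {
  "translation": [
    [0, 0, 2],
    [-2, 0, 2],
    [-4, 0, 2],
    [-5, 0, 2],
    [-5, 0, 1],
    [-5, 0, 0.5],
    [-5, 0, 0.5]
  ],
  "turn": [0, 0, 0, 0, 0, 0, 0]
}}

```text
clock: 35.18
position: [0.4915, 0.1939, 0.056]
ee_rot: [1.0, -0.024, 0.011, 0.008]
ft_force: [2.4, 0.3, -1.1]
grip_width: 0.612
```

```bash
python3 - <<'E'
from fit import *
o=st(); W=manip.camera("wrist")
p=o["position"];print("held jar fit", fitobj(W,"jar_mid",[p[0]-.003,p[1]],.005))
E
```

```text
t35.18 p [0.4915 0.1939 0.056 ] yaw -2.8 tilt [0.022 0.016] F [ 2.4  0.3 -1.1] w 52.3
held jar fit [(array([0.4882, 0.1939]), np.float64(0.956), 0.69, array([218., 195., 330., 336.]))]
```

>>> {"name": "jog_arm", "arguments": {
  "translation": [
    [0, 0, 0],
    [0, 0, 0],
    [0, 0, 0],
    [0, 0, 0],
    [0, 0, 5],
    [0, 0, 30],
    [0, 0, 65],
    [0, 0, 100],
    [0, 0, 135],
    [0, 0, 155],
    [-15, -15, 155],
    [-35, -35, 155]
  ],
  "turn": [0, 0, 0, 0, 0, 0, 0, 0, 0, 0, 0, 0],
  "grip": 64
}}

```text
clock: 36.28
position: [0.4569, 0.1606, 0.2125]
ee_rot: [1.0, -0.023, 0.012, 0.007]
ft_force: [-0.6, -0.6, -0.2]
grip_width: 0.75
```

>>> {"name": "jog_arm", "arguments": {
  "translation": [
    [-20, -20, 0],
    [-40, -45, 0],
    [-46, -53, 0],
    [-46, -53, 0],
    [-46, -53, 0]
  ],
  "turn": [0, 0, 0, 0, 0],
  "grip": 72
}}

```text
clock: 36.7
position: [0.4111, 0.1074, 0.213]
ee_rot: [1.0, -0.023, 0.013, 0.007]
ft_force: [-0.6, 0.4, 0.7]
grip_width: 0.84
```

```bash
python3 - <<'E'
from fit import *
st(); W=manip.camera("wrist")
print("bk",fitobj(W,"beaker_small_mid",[.41,.106]))
print([ (r["at"],r["confidence"],atz(W,r["at"],.03)) for r in manip.pinpoint(W,"beaker_small_mid")])
print("jar",fitobj(W,"jar_mid",[.488,.194],.005))
E
```

```text
t36.70 p [0.4111 0.1074 0.213 ] yaw -2.7 tilt [0.025 0.015] F [-0.6  0.4  0.7] w 71.7
bk [(array([0.41 , 0.105]), np.float64(0.924), 0.86, array([253., 162., 300., 217.]))]
[([275.6, 186.0], 0.96, array([0.41130447, 0.10399535, 0.03      ]))]
jar [(array([0.4876, 0.1922]), np.float64(0.939), 0.88, array([145.,  89., 219., 149.]))]
```

>>> {"name": "jog_arm", "arguments": {
  "translation": [
    [-1, -2.7, -35],
    [-1, -2.7, -70],
    [-1, -2.7, -105],
    [-1, -2.7, -140],
    [-1, -2.7, -160],
    [-1, -2.7, -172],
    [-1, -2.7, -177],
    [-1, -2.7, -177],
    [-1, -2.7, -177]
  ],
  "turn": [0, 0, 0, 0, 0, 0, 0, 0, 0]
}}

```text
clock: 37.65
position: [0.4106, 0.107, 0.0359]
ee_rot: [1.0, -0.022, 0.012, 0.005]
ft_force: [-0.6, 0.0, 0.7]
grip_width: 0.847
```

```bash
python3 - <<'E'
from h import *
st()
E
```

```text
t37.65 p [0.4106 0.107  0.0359] yaw -2.5 tilt [0.023 0.011] F [-0.6  0.   0.7] w 72.3
```

>>> {"name": "jog_arm", "arguments": {
  "translation": [
    [0, 0, 0],
    [0, 0, 0],
    [0, 0, 0],
    [0, 0, 0],
    [0, 0, 0],
    [0, 0, 0],
    [0, 0, 0]
  ],
  "turn": [0, 0, 0, 0, 0, 0, 0],
  "grip": 40,
  "grip_force": 22
}}

```text
clock: 38.23
position: [0.4117, 0.1071, 0.037]
ee_rot: [1.0, -0.022, 0.013, 0.005]
ft_force: [-0.1, 0.3, 6.3]
grip_width: 0.593
```

>>> {"name": "jog_arm", "arguments": {
  "translation": [
    [0, 0, 5],
    [0, 0, 25],
    [0, 0, 55],
    [0, 0, 90],
    [0, 0, 125],
    [0, 0, 160],
    [0, 0, 190],
    [10, 5, 205],
    [30, 15, 205],
    [60, 25, 205],
    [90, 35, 205],
    [120, 45, 205]
  ],
  "turn": [0, 0, 0, 0, 0, 0, 0, 0, 0, 0, 0, 0]
}}

```text
clock: 39.23
position: [0.5334, 0.1514, 0.2425]
ee_rot: [1.0, -0.023, 0.013, 0.006]
ft_force: [-0.7, -1.4, 1.6]
grip_width: 0.593
```

```bash
python3 - <<'E'
from fit import *
o=st(); W=manip.camera("wrist")
p=o["position"];print("held beaker fit", fitobj(W,"beaker_small_mid",[p[0],p[1]],p[2]-.036),p)
E
```

```text
t39.23 p [0.5334 0.1514 0.2425] yaw -2.7 tilt [0.027 0.012] F [-0.7 -1.4  1.6] w 50.6
held beaker fit [(array([0.5336, 0.1513]), np.float64(0.915), 0.74, array([220., 197., 331., 331.]))] [0.53338213 0.15140352 0.24253401]
```

>>> {"name": "jog_arm", "arguments": {
  "translation": [
    [35, 9, 0],
    [70, 18, 0],
    [105, 26, 0],
    [128, 32, 0],
    [136, 34, -25],
    [136, 34, -60],
    [136, 34, -95],
    [136, 34, -130],
    [136, 34, -155],
    [136, 34, -172],
    [136, 34, -182],
    [136, 34, -182]
  ],
  "turn": [0, 0, 0, 0, 0, 0, 0, 0, 0, 0, 0, 0]
}}

```text
clock: 40.33
position: [0.6695, 0.1871, 0.0558]
ee_rot: [1.0, -0.021, 0.008, 0.002]
ft_force: [-0.7, 0.2, -1.2]
grip_width: 0.594
```

```bash
python3 - <<'E'
from fit import *
o=st(); W=manip.camera("wrist")
p=o["position"];print("held beaker fit", fitobj(W,"beaker_small_mid",[p[0],p[1]],p[2]-.037),p)
# carrier far corner check: bay inside corners predicted at rim
c=(.577,.1454)
for s in((.12,.08),(.12,.008),(.124,.084),(.12,-.08)): print(s,proj(W,world(c,-.046,*s,.034)))
cv2.imwrite("pics/x.png",W["frame"][:,:,::-1]); 
g=cv2.cvtColor(W["frame"],cv2.COLOR_RGB2GRAY)
for col in (250,275,300): print(col,[int(v) for v in g[100:215:3,col]])
E
```

```text
t40.33 p [0.6695 0.1871 0.0558] yaw -2.4 tilt [0.017 0.005] F [-0.7  0.2 -1.2] w 50.8
held beaker fit [(array([0.6688, 0.1872]), np.float64(0.915), 0.62, array([218., 197., 330., 330.]))] [0.66945532 0.18707571 0.05575929]
(0.12, 0.08) [215.2015969  193.22701096]
(0.12, 0.008) [339.88425706 193.38069999]
(0.124, 0.084) [207.85504465 186.43662138]
(0.12, -0.08) [491.83905241 193.56800579]
250 [24, 21, 24, 23, 23, 22, 24, 23, 23, 23, 23, 25, 23, 24, 23, 24, 22, 25, 24, 24, 24, 23, 23, 24, 23, 26, 71, 70, 70, 81, 89, 79, 84, 84, 84, 84, 84, 88, 109]
275 [23, 24, 24, 23, 23, 23, 24, 25, 25, 24, 25, 22, 24, 23, 23, 23, 23, 25, 24, 24, 24, 24, 23, 23, 24, 29, 78, 108, 101, 81, 88, 79, 84, 85, 125, 191, 195, 195, 196]
300 [22, 24, 22, 24, 23, 23, 23, 22, 24, 22, 23, 24, 22, 24, 23, 24, 25, 22, 23, 21, 23, 24, 27, 107, 124, 108, 79, 70, 69, 82, 88, 79, 84, 84, 85, 85, 105, 178, 188]
```

The far-wall rim edges match the carrier pose within 1 px. I'll lower the beaker and then shift it toward the far wall.

>>> {"name": "jog_arm", "arguments": {
  "translation": [
    [0, 0, -4],
    [0, -1, -8],
    [0, -1, -11],
    [0, -1, -13],
    [0, -1, -13.5],
    [0, -1, -13.5]
  ],
  "turn": [0, 0, 0, 0, 0, 0]
}}

```text
clock: 40.93
position: [0.6706, 0.187, 0.0448]
ee_rot: [1.0, -0.021, 0.01, 0.002]
ft_force: [-1.0, -0.4, -0.7]
grip_width: 0.593
```

>>> {"name": "jog_arm", "arguments": {
  "translation": [
    [1, 0, 0],
    [2, 0, 0],
    [3, 0, 0],
    [3, 0, 0]
  ],
  "turn": [0, 0, 0, 0]
}}

```text
clock: 41.27
position: [0.6739, 0.1869, 0.0449]
ee_rot: [1.0, -0.021, 0.01, 0.002]
ft_force: [-0.8, -0.5, -0.2]
grip_width: 0.593
```

>>> {"name": "jog_arm", "arguments": {
  "translation": [
    [0, 0, -1],
    [0, 0, -2],
    [0, 0, -3],
    [0, 0, -3],
    [0, 0, -3]
  ],
  "turn": [0, 0, 0, 0, 0]
}}

```text
clock: 41.68
position: [0.674, 0.187, 0.0422]
ee_rot: [1.0, -0.021, 0.01, 0.002]
ft_force: [-1.2, -1.1, 2.2]
grip_width: 0.592
```

>>> {"name": "jog_arm", "arguments": {
  "translation": [
    [0, 0, 0],
    [0, 0, 0],
    [0, 0, 0],
    [0, 0, 0],
    [0, 0, 4],
    [0, 0, 20],
    [0, 0, 55],
    [0, 0, 95],
    [0, 0, 135],
    [0, 0, 175],
    [0, 0, 215],
    [0, 0, 255]
  ],
  "turn": [0, 0, 0, 0, 0, 0, 0, 0, 0, 0, 0, 0],
  "grip": 62
}}

```text
clock: 42.68
position: [0.6734, 0.1871, 0.3011]
ee_rot: [1.0, -0.021, 0.011, 0.001]
ft_force: [1.1, -0.7, 0.2]
grip_width: 0.727
```

>>> {"name": "jog_arm", "arguments": {
  "translation": [
    [-5, 0, 30],
    [-15, 5, 50],
    [-30, 10, 60],
    [-50, 15, 70],
    [-70, 20, 80],
    [-90, 25, 80],
    [-110, 30, 80],
    [-130, 35, 80],
    [-150, 40, 80],
    [-170, 45, 80],
    [-190, 50, 80],
    [-210, 55, 80]
  ],
  "turn": [7, 14, 21, 28, 35, 42, 49, 56, 63, 70, 77, 84]
}}

```text
clock: 43.68
position: [0.4618, 0.2428, 0.3818]
ee_rot: [0.755, 0.656, 0.009, -0.006]
ft_force: [-0.8, -0.5, 0.2]
grip_width: 0.727
```

>>> {"name": "jog_arm", "arguments": {
  "translation": [
    [-15, 5, 0],
    [-30, 10, 0],
    [-45, 20, 0],
    [-60, 30, 0],
    [-75, 40, 0],
    [-85, 50, 0],
    [-90, 60, 0],
    [-95, 65, 0],
    [-95, 70, 0],
    [-95, 75, 0],
    [-95, 75, 0],
    [-95, 75, 0]
  ],
  "turn": [7, 14, 21, 28, 35, 42, 49, 56, 63, 70, 77, 84]
}}

```text
clock: 44.68
position: [0.3659, 0.3186, 0.3827]
ee_rot: [0.118, 0.993, 0.002, -0.01]
ft_force: [-0.8, -0.2, 0.4]
grip_width: 0.729
```

>>> {"name": "jog_arm", "arguments": {
  "translation": [
    [0, 0, 0],
    [0, 0, 0],
    [0, 0, 0],
    [0, 0, 0]
  ],
  "turn": [7, 12, 12, 12]
}}

```text
clock: 45.02
position: [0.3653, 0.3191, 0.3833]
ee_rot: [0.014, 1.0, 0.001, -0.01]
ft_force: [-0.1, 0.3, -0.1]
grip_width: 0.722
```

```bash
python3 - <<'E'
from fit import *
o=st(); W=manip.camera("wrist"); print(np.round(o["joint_pos"],2)); save(W,"w14.png",scale=1.4)
print("jar",fitobj(W,"jar_mid",[.488,.193],.005));print("bk",fitobj(W,"beaker_small_mid",[.673,.187],.005))
for n,z in (("bottle_mid",.09),("meas_cylinder_mid",.105)): print(n,[(r["at"],round(r["confidence"],2),np.round(atz(W,r["at"],z),4)) for r in manip.pinpoint(W,n)])
f=W["frame"].astype(int);m=((f[...,0]>150)&(f[...,0]-f[...,1]>80)&(f[...,0]-f[...,2]>90)).astype(np.uint8)
k,l,s,c=cv2.connectedComponentsWithStats(m)
for i in range(1,k):
    if s[i,4]>150: print("orange",s[i],c[i],np.round(atz(W,c[i],.178),4))
E
```

```text
t45.02 p [0.3653 0.3191 0.3833] yaw 178.3 tilt [ 0.002 -0.02 ] F [-0.1  0.3 -0.1] w 61.6
[ 0.52  0.18 -1.46  1.49  0.16  1.64  0.61]
jar [(array([0.488, 0.193]), np.float64(0.55), 0.88, array([184., 224., 225., 254.]))]
bk [(array([0.6757, 0.1854]), np.float64(0.62), 0.88, array([202., 305., 223., 346.]))]
bottle_mid [([229.3, 199.3], 0.8, array([0.4078, 0.2484, 0.09  ]))]
meas_cylinder_mid [([324.9, 196.4], 0.9, array([0.4039, 0.3924, 0.105 ])), ([500.1, 188.6], 0.74, array([0.4001, 0.6501, 0.105 ]))]
orange [212 205  26  28 576] [224.72569444 218.81770833] [0.4102 0.2553 0.178 ]
orange [ 49 250  26  13 247] [ 62.2145749  256.55465587] [0.4548 0.0418 0.178 ]
```

```bash
cat >> fit.py <<'E'
def orange(W):
    f=W["frame"].astype(int); return (f[...,0]>130)&(f[...,0]-f[...,1]>70)&(f[...,0]-f[...,2]>80)
def fitcap(W,near,dz=0.):
    m=orange(W); q=proj(W,[near[0],near[1],.175+dz]).astype(int); r=np.zeros_like(m); r[max(0,q[1]-60):q[1]+60,max(0,q[0]-60):q[0]+60]=1; m=m&r
    c=lambda p:1-(lambda s:(s&m).sum()/max(1,(s|m).sum()))(sil(W,p[0],p[1],[(.0165,.167+dz,.18+dz)]))
    b=minimize(c,near,method="Nelder-Mead",options=dict(initial_simplex=np.array([near,[near[0]+.006,near[1]],[near[0],near[1]+.006]]),xatol=1e-4)); return b.x,1-b.fun
def fithex(W,near):
    f=W["frame"].astype(int); g=(f.min(2)>70); q=proj(W,[near[0],near[1],.009]).astype(int)
    r=np.zeros(g.shape,bool); r[max(0,q[1]-32):q[1]+32,max(0,q[0]-32):q[0]+32]=1
    def model(p):
        m=np.zeros(g.shape,np.uint8); pts=np.array([proj(W,[p[0]+.033*np.cos(p[2]+np.pi/6+k*np.pi/3),p[1]+.033*np.sin(p[2]+np.pi/6+k*np.pi/3),z]) for k in range(6) for z in(0,.009)])
        cv2.fillConvexPoly(m,cv2.convexHull(np.round(pts*16).astype(np.int32)),1,cv2.LINE_8,4); return m.astype(bool)
    tube=cv2.dilate(sil(W,near[0],near[1],[(.017,.012,.21)]).astype(np.uint8),np.ones((5,5)))>0
    ok=r&~tube
    res=[]
    for a in np.radians(range(-30,30,6)):
        c=lambda p:1-(lambda s:(s&g&ok).sum()/max(1,((s|g)&ok).sum()))(model(p))
        b=minimize(c,[near[0],near[1],a],method="Nelder-Mead",options=dict(initial_simplex=np.array([[*near,a],[near[0]+.004,near[1],a],[near[0],near[1]+.004,a],[*near,a+.1]]),xatol=2e-4))
        res.append((round(1-b.fun,4),np.round(b.x[:2],4),round(float((np.degrees(b.x[2])+30)%60-30),1)))
    return sorted(res,key=lambda r:-r[0])[:4]
E
python3 - <<'E'
from fit import *
W=manip.camera("wrist")
print("cap",fitcap(W,[.41,.254])); print("bottle",fitobj(W,"bottle_mid",[.41,.253]))
print("cyl",fitobj(W,"meas_cylinder_mid",[.405,.392])); print("hex",fithex(W,[.405,.392]))
print([(np.round(r["extent"]),r["confidence"]) for r in manip.outline_of(W,"meas_cylinder_mid")])
E
```

```text
cap (array([0.41169006, 0.25537036]), np.float64(0.9085271317829458))
bottle [(array([0.4087, 0.2543]), np.float64(0.943), 0.68, array([204., 170., 257., 232.]))]
cyl [(array([0.4028, 0.3926]), np.float64(0.94), 0.59, array([297., 165., 356., 234.]))]
hex [(np.float64(0.978), array([0.4025, 0.3924]), -11.0), (np.float64(0.9779), array([0.4026, 0.3925]), -11.2), (np.float64(0.9753), array([0.4024, 0.3925]), -10.9), (np.float64(0.9752), array([0.4025, 0.3925]), -11.2)]
[(array([442., 160., 560., 222.]), 0.8), (array([297., 165., 356., 234.]), 0.59)]
```

The hex foot fits very well (IoU 0.98) at (0.4025, 0.3924), with flats at −11°; the bottle is at (0.410, 0.255). I'll take the bottle by its cap first.

>>> {"name": "jog_arm", "arguments": {
  "translation": [
    [10, -15, -10],
    [25, -35, -30],
    [40, -55, -60],
    [45, -64, -83],
    [45, -64, -83],
    [45, -64, -83],
    [45, -64, -83]
  ],
  "turn": [0, 0, 0, 0, 0, 0, 0]
}}

```text
clock: 46.05
position: [0.4104, 0.2562, 0.3012]
ee_rot: [0.013, 1.0, 0.002, -0.01]
ft_force: [0.4, 0.6, 0.4]
grip_width: 0.731
```

```bash
python3 - <<'E'
from fit import *
o=st(); W=manip.camera("wrist"); print(np.round(o["joint_pos"],2))
print("cap",fitcap(W,[.4105,.255])); print("bottle",fitobj(W,"bottle_mid",[.41,.255]))
E
```

```text
t46.05 p [0.4104 0.2562 0.3012] yaw 178.5 tilt [ 0.003 -0.02 ] F [0.4 0.6 0.4] w 62.4
[ 0.67  0.2  -1.43  1.65  0.18  1.48  0.77]
cap (array([0.41217432, 0.25452832]), np.float64(0.9175925925925926))
bottle [(array([0.408 , 0.2562]), np.float64(0.937), 0.86, array([242., 146., 302., 218.]))]
```

>>> {"name": "jog_arm", "arguments": {
  "translation": [
    [1, -1, -25],
    [1, -1, -55],
    [1, -1, -85],
    [1, -1, -110],
    [1, -1, -128],
    [1, -1, -137],
    [1, -1, -141],
    [1, -1, -141],
    [1, -1, -141]
  ],
  "turn": [0, 0, 0, -1, -1, -1, -1, -1, -1]
}}

```text
clock: 46.9
position: [0.412, 0.2562, 0.1616]
ee_rot: [0.021, 1.0, 0.002, -0.009]
ft_force: [-0.0, 0.1, 0.4]
grip_width: 0.726
```

>>> {"name": "jog_arm", "arguments": {
  "translation": [
    [0, 0, 0],
    [0, 0, 0],
    [0, 0, 0],
    [0, 0, 0],
    [0, 0, 0],
    [0, 0, 0],
    [0, 0, 0]
  ],
  "turn": [0, 0, 0, 0, 0, 0, 0],
  "grip": 20,
  "grip_force": 60
}}

```text
clock: 47.48
position: [0.4128, 0.2566, 0.1629]
ee_rot: [0.021, 1.0, 0.003, -0.008]
ft_force: [-0.3, -0.1, 7.8]
grip_width: 0.364
```

>>> {"name": "jog_arm", "arguments": {
  "translation": [
    [0, 0, 3],
    [0, 0, 10],
    [0, 0, 30],
    [0, 0, 60],
    [0, 0, 90],
    [0, 0, 90]
  ],
  "turn": [0, 0, 0, 0, 0, 0]
}}

```text
clock: 47.98
position: [0.4139, 0.2585, 0.2579]
ee_rot: [0.021, 1.0, 0.004, -0.005]
ft_force: [1.2, 1.9, -5.0]
grip_width: 0.366
```

```bash
python3 - <<'E'
from fit import *
o=st(); W=manip.camera("wrist"); print(np.round(o["joint_pos"],2)); p=o["position"]
print("cap",fitcap(W,[p[0],p[1]],p[2]-.16)); print("bottle",fitobj(W,"bottle_mid",[p[0],p[1]],p[2]-.160))
E
```

```text
t47.98 p [0.4139 0.2585 0.2579] yaw 177.6 tilt [ 0.008 -0.011] F [ 1.2  1.9 -5. ] w 31.3
[ 0.62  0.22 -1.39  1.72  0.21  1.39  0.73]
cap (array([0.41128169, 0.25757408]), np.float64(0.8775029446407538))
bottle [(array([0.4102, 0.258 ]), np.float64(0.873), 0.9, array([221., 154., 322., 303.]))]
```

>>> {"name": "jog_arm", "arguments": {
  "translation": [
    [0, 0, 25],
    [10, -5, 45],
    [30, -15, 45],
    [60, -30, 45],
    [90, -45, 45],
    [115, -57, 45],
    [132, -65, 35],
    [139, -68, 20],
    [139, -68, 5],
    [139, -68, 2],
    [139, -68, 2],
    [139, -68, 2]
  ],
  "turn": [0, 0, 0, 0, 0, 0, 0, 0, 0, 0, 0, 0]
}}

```text
clock: 49.08
position: [0.5514, 0.189, 0.2552]
ee_rot: [0.021, 1.0, 0.002, -0.008]
ft_force: [0.1, -0.5, -5.2]
grip_width: 0.365
```

```bash
python3 - <<'E'
from fit import *
o=st(); W=manip.camera("wrist"); print(np.round(o["joint_pos"],2)); p=o["position"]
print("cap",fitcap(W,[p[0],p[1]],p[2]-.163)); print("bottle",fitobj(W,"bottle_mid",[p[0],p[1]],p[2]-.163))
print("jar",fitobj(W,"jar_mid",[.488,.193],.005));
S=manip.camera("scene");T=manip.camera("top")
print("S bottle",fitobj(S,"bottle_mid",[p[0],p[1]],p[2]-.163)); print("T jar",fitobj(T,"jar_mid",[.488,.193],.005),"S jar",fitobj(S,"jar_mid",[.488,.193],.005),"S bk",fitobj(S,"beaker_small_mid",[.673,.187],.005))
E
```

```text
t49.08 p [0.5514 0.189  0.2552] yaw 177.6 tilt [ 0.004 -0.015] F [ 0.1 -0.5 -5.2] w 31.1
[ 0.48  0.49 -1.2   1.49  0.44  1.48  0.81]
cap (array([0.54964299, 0.18820372]), np.float64(0.9062116376135526))
bottle [(array([0.5489, 0.1881]), np.float64(0.876), 0.83, array([223., 154., 322., 303.]))]
jar []
S bottle [(array([0.555 , 0.1878]), np.float64(0.729), 0.78, array([241., 163., 258., 207.]))]
T jar [] S jar [(array([0.4915, 0.192 ]), np.float64(0.702), 0.83, array([232., 208., 248., 230.]))] S bk []
```

>>> {"name": "jog_arm", "arguments": {
  "translation": [
    [1.5, 2, 0],
    [1.5, 2, 0],
    [1.5, 2, -15],
    [1.5, 2, -30],
    [1.5, 2, -45],
    [1.5, 2, -57],
    [1.5, 2, -65],
    [1.5, 2, -68],
    [1.5, 2, -68]
  ],
  "turn": [0, 0, 0, 0, 0, 0, 0, 0, 0]
}}

```text
clock: 50.28
position: [0.5535, 0.1905, 0.1871]
ee_rot: [0.022, 1.0, 0.002, -0.007]
ft_force: [-0.6, 0.0, -5.6]
grip_width: 0.37
```

```bash
python3 - <<'E'
from fit import *
o=st(); W=manip.camera("wrist"); p=o["position"]
print("cap",fitcap(W,[p[0],p[1]],p[2]-.163))
E
```

```text
t50.28 p [0.5535 0.1905 0.1871] yaw 177.5 tilt [ 0.005 -0.015] F [-0.6  0.  -5.6] w 31.6
cap (array([0.55170691, 0.18996336]), np.float64(0.9070339399901624))
```

Base is below the wall top with no contact force. I'll continue down slowly.

>>> {"name": "jog_arm", "arguments": {
  "translation": [
    [0, 0, -4],
    [0, 0, -8],
    [0, 0, -12],
    [0, 0, -15],
    [0, 0, -17],
    [0, 0, -17]
  ],
  "turn": [0, 0, 0, 0, 0, 0]
}}

```text
clock: 50.83
position: [0.5536, 0.1905, 0.1703]
ee_rot: [0.022, 1.0, 0.002, -0.007]
ft_force: [-0.7, -0.2, -5.6]
grip_width: 0.364
```

>>> {"name": "jog_arm", "arguments": {
  "translation": [
    [0, 0, -1],
    [0, 0, -2],
    [0, 0, -2],
    [0, 0, -2]
  ],
  "turn": [0, 0, 0, 0]
}}

```text
clock: 51.17
position: [0.5536, 0.1905, 0.1684]
ee_rot: [0.022, 1.0, 0.002, -0.007]
ft_force: [0.0, 0.8, -5.5]
grip_width: 0.36
```

>>> {"name": "jog_arm", "arguments": {
  "translation": [
    [0, 0, -0.7],
    [0, 0, -1.5],
    [0, 0, -1.5],
    [0, 0, -1.5]
  ],
  "turn": [0, 0, 0, 0]
}}

```text
clock: 51.5
position: [0.5543, 0.1907, 0.168]
ee_rot: [0.022, 1.0, 0.003, -0.006]
ft_force: [0.8, -0.9, 5.0]
grip_width: 0.364
```

>>> {"name": "jog_arm", "arguments": {
  "translation": [
    [0, 0, 0],
    [0, 0, 0],
    [0, 0, 0],
    [0, 0, 0],
    [0, 0, 0],
    [0, 0, 4],
    [0, 0, 20],
    [0, 0, 50],
    [0, 0, 85],
    [0, 0, 120],
    [0, 0, 150],
    [-5, 10, 155]
  ],
  "turn": [0, 0, 0, 0, 0, 0, 0, 0, 0, 0, 0, 0],
  "grip": 56
}}

```text
clock: 52.5
position: [0.5513, 0.2001, 0.3283]
ee_rot: [0.023, 1.0, 0.004, -0.003]
ft_force: [0.6, 0.5, 0.8]
grip_width: 0.655
```

>>> {"name": "jog_arm", "arguments": {
  "translation": [
    [-15, 20, 0],
    [-35, 45, 0],
    [-55, 72, 0],
    [-75, 100, 0],
    [-95, 128, 0],
    [-115, 155, 0],
    [-132, 175, 0],
    [-142, 187, 0],
    [-146, 192, 0],
    [-146, 192, 0],
    [-146, 192, 0]
  ],
  "turn": [-2, -4, -6, -8, -8.4, -8.4, -8.4, -8.4, -8.4, -8.4, -8.4]
}}

```text
clock: 53.42
position: [0.406, 0.3916, 0.3281]
ee_rot: [0.097, 0.995, 0.004, -0.003]
ft_force: [0.9, -1.1, -0.1]
grip_width: 0.655
```

```bash
python3 - <<'E'
from fit import *
o=st(); W=manip.camera("wrist"); print(np.round(o["joint_pos"],2))
print("cyl",fitobj(W,"meas_cylinder_mid",[.4025,.3924])); print("hex",fithex(W,[.4025,.3924])[:2])
S=manip.camera("scene"); print("bottle cap S",fitcap(S,[.553,.190],.005)); print("S bottle",fitobj(S,"bottle_mid",[.553,.19],.005))
E
```

```text
t53.42 p [0.406  0.3916 0.3281] yaw 168.9 tilt [ 0.007 -0.006] F [ 0.9 -1.1 -0.1] w 55.9
[ 0.1   0.39 -1.23  1.42  0.36  1.58  0.27]
cyl [(array([0.4013, 0.3921]), np.float64(0.9), 0.86, array([252., 145., 296., 213.]))]
hex [(np.float64(0.9624), array([0.4026, 0.3929]), -13.9), (np.float64(0.9602), array([0.4025, 0.3931]), -13.2)]
bottle cap S (array([0.54108203, 0.18257031]), np.float64(0.12106537530266348))
S bottle [(array([0.5639, 0.1926]), np.float64(0.699), 0.9, array([241., 181., 258., 223.]))]
```

>>> {"name": "jog_arm", "arguments": {
  "translation": [
    [-3.5, 1, -10],
    [-3.5, 1, -35],
    [-3.5, 1, -65],
    [-3.5, 1, -95],
    [-3.5, 1, -125],
    [-3.5, 1, -147],
    [-3.5, 1, -158],
    [-3.5, 1, -162],
    [-3.5, 1, -162]
  ],
  "turn": [0, 0, 0, 0, 0, 0, 0, 0, 0]
}}

```text
clock: 54.37
position: [0.4029, 0.3918, 0.1658]
ee_rot: [0.098, 0.995, 0.004, -0.004]
ft_force: [0.9, 0.0, 0.8]
grip_width: 0.657
```

>>> {"name": "jog_arm", "arguments": {
  "translation": [
    [0, 0, 0],
    [0, 0, 0],
    [0, 0, 0],
    [0, 0, 0],
    [0, 0, 0],
    [0, 0, 0],
    [0, 0, 0]
  ],
  "turn": [0, 0, 0, 0, 0, 0, 0],
  "grip": 20,
  "grip_force": 25
}}

```text
clock: 54.95
position: [0.4034, 0.3924, 0.1671]
ee_rot: [0.098, 0.995, 0.004, -0.003]
ft_force: [0.4, -0.5, 6.3]
grip_width: 0.392
```

>>> {"name": "jog_arm", "arguments": {
  "translation": [
    [0, 0, 3],
    [0, 0, 10],
    [0, 0, 30],
    [0, 0, 60],
    [0, 0, 95],
    [0, 0, 125],
    [0, 0, 140],
    [0, 0, 140]
  ],
  "turn": [0, 0, 0, 0, 0, 0, 0, 0]
}}

```text
clock: 55.62
position: [0.4037, 0.3938, 0.3114]
ee_rot: [0.098, 0.995, 0.006, -0.001]
ft_force: [0.6, 1.0, -1.5]
grip_width: 0.39
```

```bash
python3 - <<'E'
from fit import *
o=st(); W=manip.camera("wrist"); print(np.round(o["joint_pos"],2)); p=o["position"]
print("cyl",fitobj(W,"meas_cylinder_mid",[p[0],p[1]],p[2]-.167))
E
```

```text
t55.62 p [0.4037 0.3938 0.3114] yaw 168.8 tilt [ 0.013 -0.002] F [ 0.6  1.  -1.5] w 33.3
[ 0.11  0.39 -1.23  1.46  0.36  1.54  0.26]
cyl [(array([0.4022, 0.3933]), np.float64(0.895), 0.86, array([232., 159., 319., 340.]))]
```

>>> {"name": "jog_arm", "arguments": {
  "translation": [
    [0, 0, 35],
    [10, -5, 70],
    [30, -25, 79],
    [55, -50, 79],
    [82, -77, 79],
    [109, -104, 79],
    [136, -131, 79],
    [163, -157, 79],
    [187, -180, 79],
    [205, -198, 79],
    [213, -206, 79],
    [213, -206, 79]
  ],
  "turn": [0, 1, 2, 3, 4, 5, 6, 7, 8, 9, 9.4, 9.4]
}}

```text
clock: 56.72
position: [0.6182, 0.1837, 0.3842]
ee_rot: [0.018, 1.0, 0.004, -0.004]
ft_force: [-0.4, 0.4, -1.1]
grip_width: 0.391
```

>>> {"name": "jog_arm", "arguments": {
  "translation": [
    [0, 0, 0],
    [0, 0, 0],
    [0, 0, 0]
  ],
  "turn": [0, 0, 0]
}}

```text
clock: 56.97
position: [0.6171, 0.185, 0.3841]
ee_rot: [0.017, 1.0, 0.004, -0.004]
ft_force: [0.5, -0.1, -0.5]
grip_width: 0.39
```

```bash
python3 - <<'E'
from fit import *
o=st(); W=manip.camera("wrist"); print(np.round(o["joint_pos"],2)); p=o["position"]
save(W,"w15.png",scale=1.4)
print("cyl",fitobj(W,"meas_cylinder_mid",[p[0],p[1]],p[2]-.167))
print("cap",fitcap(W,[.5525,.19],.005)); print("bottle",fitobj(W,"bottle_mid",[.5525,.19],.005))
print("jar",fitobj(W,"jar_mid",[.488,.193],.005));print("bk",fitobj(W,"beaker_small_mid",[.673,.187],.005))
print("x at hex of held",[(r["at"],r["confidence"]) for r in manip.pinpoint(W,"beaker_small_mid")])
E
```

```text
t56.97 p [0.6171 0.185  0.3841] yaw 178.1 tilt [ 0.007 -0.009] F [ 0.5 -0.1 -0.5] w 33.3
[ 0.31  0.57 -1.15  1.07  0.52  1.79  0.88]
cyl [(array([0.6159, 0.184 ]), np.float64(0.917), 0.8, array([230., 160., 317., 341.]))]
cap (array([0.555448  , 0.18885889]), np.float64(0.7578215527230591))
bottle [(array([0.5534, 0.1878]), np.float64(0.906), 0.76, array([247.,  96., 299., 152.]))]
jar [(array([0.4881, 0.1933]), np.float64(0.939), 0.88, array([258.,  57., 296.,  98.]))]
bk []
x at hex of held []
```

>>> {"name": "jog_arm", "arguments": {
  "translation": [
    [0.3, 2.7, 0],
    [0.3, 2.7, -20],
    [0.3, 2.7, -50],
    [0.3, 2.7, -80],
    [0.3, 2.7, -105],
    [0.3, 2.7, -122],
    [0.3, 2.7, -130],
    [0.3, 2.7, -134],
    [0.3, 2.7, -134]
  ],
  "turn": [0, 0, 0, 0, 0, 0, 0, 0, 0]
}}

```text
clock: 58.02
position: [0.6182, 0.1869, 0.2504]
ee_rot: [0.018, 1.0, 0.004, -0.004]
ft_force: [-0.0, -0.1, -0.1]
grip_width: 0.392
```

```bash
python3 - <<'E'
from fit import *
o=st(); W=manip.camera("wrist"); p=o["position"]
save(W,"w16.png",(130,60,430,360),2)
print("cyl",fitobj(W,"meas_cylinder_mid",[p[0],p[1]],p[2]-.167))
print("bottle",fitobj(W,"bottle_mid",[.5525,.19],.005)); print("bk",fitobj(W,"beaker_small_mid",[.673,.187],.005))
T=manip.camera("top")
print("T cap",fitcap(T,[.5535,.19],.005),"T bottle",fitobj(T,"bottle_mid",[.5535,.19],.005),"T cyl",fitobj(T,"meas_cylinder_mid",[p[0],p[1]],p[2]-.167),"T bk",fitobj(T,"beaker_small_mid",[.673,.187],.005))
E
```

```text
t58.02 p [0.6182 0.1869 0.2504] yaw 178.0 tilt [ 0.008 -0.008] F [-0.  -0.1 -0.1] w 33.5
cyl [(array([0.617, 0.186]), np.float64(0.895), 0.94, array([231., 161., 318., 341.]))]
bottle [(array([0.5541, 0.1894]), np.float64(0.869), 0.56, array([234.,  83., 310., 165.]))]
bk []
T cap (array([0.55374609, 0.19578906]), np.float64(0.044117647058823484)) T bottle [] T cyl [] T bk []
```

>>> {"name": "jog_arm", "arguments": {
  "translation": [
    [-0.3, 1.3, 0],
    [-0.3, 1.3, -5],
    [-0.3, 1.3, -10],
    [-0.3, 1.3, -15],
    [-0.3, 1.3, -20],
    [-0.3, 1.3, -25],
    [-0.3, 1.3, -28],
    [-0.3, 1.3, -28]
  ],
  "turn": [0, 0, 0, 0, 0, 0, 0, 0]
}}

```text
clock: 59.08
position: [0.6178, 0.1879, 0.2219]
ee_rot: [0.018, 1.0, 0.004, -0.004]
ft_force: [0.4, -0.6, -1.4]
grip_width: 0.391
```

The foot has passed the beaker's rim freely. I'll continue down.

>>> {"name": "jog_arm", "arguments": {
  "translation": [
    [0, 0, -5],
    [0, 0, -10],
    [0, 0, -15],
    [0, 0, -20],
    [0, 0, -25],
    [0, 0, -30],
    [0, 0, -30]
  ],
  "turn": [0, 0, 0, 0, 0, 0, 0]
}}

```text
clock: 59.67
position: [0.6174, 0.1876, 0.1906]
ee_rot: [0.018, 1.0, 0.003, -0.005]
ft_force: [1.0, -0.2, -0.3]
grip_width: 0.393
```

>>> {"name": "jog_arm", "arguments": {
  "translation": [
    [0, 0, -4],
    [0, 0, -8],
    [0, 0, -12],
    [0, 0, -15],
    [0, 0, -17],
    [0, 0, -18],
    [0, 0, -18]
  ],
  "turn": [0, 0, 0, 0, 0, 0, 0]
}}

```text
clock: 60.25
position: [0.6174, 0.1876, 0.1726]
ee_rot: [0.018, 1.0, 0.003, -0.005]
ft_force: [-0.8, 0.4, -1.3]
grip_width: 0.389
```

>>> {"name": "jog_arm", "arguments": {
  "translation": [
    [0, 0, -0.5],
    [0, 0, -1],
    [0, 0, -1],
    [0, 0, -1]
  ],
  "turn": [0, 0, 0, 0]
}}

```text
clock: 60.58
position: [0.6176, 0.1879, 0.1723]
ee_rot: [0.018, 1.0, 0.004, -0.004]
ft_force: [-0.7, -0.3, 5.5]
grip_width: 0.387
```

Floor contact at the expected height. I'll release, rise clear, and check everything.

>>> {"name": "jog_arm", "arguments": {
  "translation": [
    [0, 0, 0],
    [0, 0, 0],
    [0, 0, 0],
    [0, 0, 0],
    [0, 0, 0],
    [0, 0, 4],
    [0, 0, 20],
    [0, 0, 50],
    [0, 0, 85],
    [0, 0, 120],
    [0, 0, 155],
    [0, 0, 190]
  ],
  "turn": [0, 0, 0, 0, 0, 0, 0, 0, 0, 0, 0, 0],
  "grip": 54
}}

```text
clock: 61.58
position: [0.6173, 0.1877, 0.3644]
ee_rot: [0.018, 1.0, 0.004, -0.004]
ft_force: [1.3, 0.5, 0.5]
grip_width: 0.634
```

>>> {"name": "jog_arm", "arguments": {
  "translation": [
    [-15, -5, 30],
    [-40, -15, 60],
    [-70, -25, 80],
    [-95, -35, 90],
    [-110, -40, 90],
    [-110, -40, 90],
    [-110, -40, 90],
    [-110, -40, 90]
  ],
  "turn": [0, 0, 0, 0, 0, 0, 0, 0]
}}

```text
clock: 62.25
position: [0.5077, 0.1473, 0.4543]
ee_rot: [0.018, 1.0, 0.004, -0.004]
ft_force: [-0.7, 0.5, 0.6]
grip_width: 0.632
```

```bash
python3 - <<'E'
from fit import *
o=st(); W=manip.camera("wrist"); S=manip.camera("scene")
for n,g in (("jar_mid",[.488,.193]),("bottle_mid",[.553,.19]),("meas_cylinder_mid",[.6165,.187]),("beaker_small_mid",[.673,.187])): print(n,fitobj(W,n,g,.005))
for C in ([.653,.0998,.046],[.4973,.1066,.046]): print("flask stopper pred (view px)",proj(W,np.array(C)+[0,0,.086])*1.4)
a=cv2.resize(W["frame"],(450,338)); b=cv2.resize(S["frame"][165:265,190:310],(340,283),interpolation=2)
im=np.zeros((600,790,3),np.uint8); big=cv2.resize(W["frame"][0:330,90:500],(520,418)); im[:418,:520]=big; im[:225,520:790]=cv2.resize(S["frame"][165:265,190:310],(270,225),interpolation=2)
cv2.imwrite("pics/final.png",im[:,:,::-1])
E
```

```text
t62.25 p [0.5077 0.1473 0.4543] yaw 177.9 tilt [ 0.007 -0.008] F [-0.7  0.5  0.6] w 54.0
jar_mid [(array([0.4868, 0.1934]), np.float64(0.961), 0.86, array([281., 133., 316., 162.]))]
bottle_mid [(array([0.5498, 0.1889]), np.float64(0.94), 0.69, array([276., 160., 318., 215.]))]
meas_cylinder_mid [(array([0.6156, 0.1863]), np.float64(0.634), 0.59, array([278., 202., 317., 257.]))]
beaker_small_mid [(array([0.6701, 0.1698]), np.float64(0.372), 0.69, array([282., 223., 293., 254.]))]
flask stopper pred (view px) [348.76321024 350.3410308 ]
flask stopper pred (view px) [346.2531528 223.464909 ]
```

View pics/final.png

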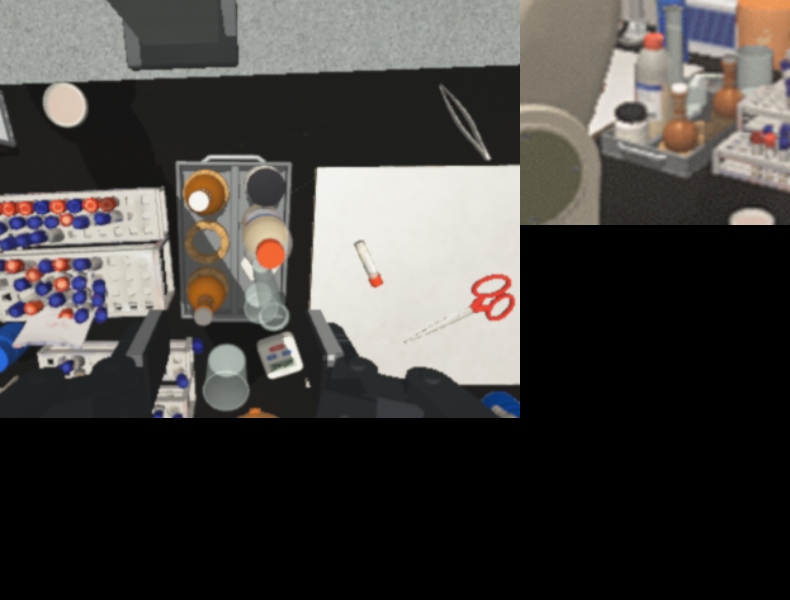

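The final view shows flasks in rings 1 and 3 and the jar, bottle and cylinder in the bay, but the cylinder hides the beaker. I'll take one more numeric check from above the far end.

>>> {"name": "jog_arm", "arguments": {
  "translation": [
    [25, 5, 0],
    [55, 12, 0],
    [85, 20, 0],
    [115, 27, 0],
    [145, 34, 0],
    [170, 38, 0],
    [180, 40, 0],
    [180, 40, 0],
    [180, 40, 0]
  ],
  "turn": [0, 0, 0, 0, 0, 0, 0, 0, 0]
}}

```text
clock: 63.3
position: [0.6875, 0.1891, 0.4529]
ee_rot: [0.017, 1.0, 0.004, -0.006]
ft_force: [-0.4, -1.1, 1.0]
grip_width: 0.633
```

```bash
python3 - <<'E'
from fit import *
o=st(); W=manip.camera("wrist")
for n,g in (("jar_mid",[.488,.193]),("bottle_mid",[.553,.19]),("meas_cylinder_mid",[.6165,.187]),("beaker_small_mid",[.673,.187])): print(n,fitobj(W,n,g,.005))
f=W["frame"];gr=((f.min(2)>100)&(f.max(2)-f.min(2)<30)).astype(np.uint8)
for C in ([.653,.0998,.046],[.4973,.1066,.046]):
    q=proj(W,np.array(C)+[0,0,.086]);qi=q.astype(int);t,l0=max(0,qi[1]-18),max(0,qi[0]-18)
    k,l,s,c=cv2.connectedComponentsWithStats(gr[t:qi[1]+18,l0:qi[0]+18]); print("stopper pred",q,[(s[i,4],c[i]+[l0,t]) for i in range(1,k) if s[i,4]>60])
E
```

```text
t63.30 p [0.6875 0.1891 0.4529] yaw 178.1 tilt [ 0.009 -0.011] F [-0.4 -1.1  1. ] w 54.1
jar_mid [(array([0.4881, 0.1935]), np.float64(0.765), 0.69, array([257.,  16., 289.,  51.]))]
bottle_mid [(array([0.5555, 0.1892]), np.float64(0.865), 0.72, array([244.,  50., 291., 103.]))]
meas_cylinder_mid [(array([0.6161, 0.1884]), np.float64(0.93), 0.83, array([252., 105., 289., 136.]))]
beaker_small_mid [(array([0.6724, 0.1854]), np.float64(0.91), 0.58, array([259., 135., 288., 165.]))]
stopper pred [214.67711206 145.79144597] [(np.int32(190), array([215.85789474, 146.11578947]))]
stopper pred [209.43336638  33.28962193] [(np.int32(398), array([210.21859296,  28.70351759]))]
```

```bash
python3 -c "
from workcell import manip
print(manip.hand_in())"
```

```text
the job is handed in; nothing more can be done
None
```

The carrier is loaded and the job is handed in at about 63 s of robot time. Both flasks stand upright in cork rings 1 and 3. The jar, bottle, cylinder and beaker stand in one row in the bay, from near to far, with the cylinder's foot flats turned along the row. I never reached for the purple cylinder, the blue and green jars or the bystanders, but I did not measure their positions again at the end.

**Last checks from above:**
- **Bay items:** the outline fits match upright items on the floor, with x = 0.488, 0.555, 0.616 and 0.672 m. The fit was weaker for the jar (0.77), which was cut by the picture edge. The beaker could not be checked from the first final view because the cylinder hid it; the second view confirmed it.
- **Flasks:** the stopper in ring 3 was about 1 px from the upright prediction. The one in ring 1 was about 5 px off, with that patch probably merged with something beside it; both flasks look upright in the picture.

**What went wrong on the way:**
- **First flask:** my first grip caught its lip, and turning it upright with the jaws across the lean stalled at about 18 N. I leaned it back and closed the jaws along the lean instead, which squared up both flasks.
- **Jar:** it had been knocked aside by about 4 cm, so I located it again before picking it up. Setting it down briefly pressed with 30 N.

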